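# Put the coffee things away

## Task

Clear up the coffee corner: pull the drawer of the little wooden chest open, lay every coffee scoop inside it and push the drawer fully shut again, and hang every white mug by its handle on a hook of the mug rack, one mug to a hook. Use the drawer before or after the mugs as you like, and leave the stone mortar and the glass bottle where they stand.

Things in the scene. Friction and masses are not known exactly. Their poses are not given: they have to be found in the camera images.
- mug0: white footed mug, 66 mm wide (can be gripped across), 90 mm high, 0.25 kg, upright on the counter (may be absent); origin: centre of its underside, z up its axis. Its loop handle stands out to +y, to 71 mm from the axis: a 10 mm thick bar in the y-z plane with a clear opening from y = 33 to 61 mm and z = 27 to 73 mm. Hung up, it swings down and hangs askew, which is fine
- mug1: white footed mug, 66 mm wide (can be gripped across), 90 mm high, 0.25 kg, upright on the counter (may be absent); origin: centre of its underside, z up its axis. Its loop handle stands out to +y, to 71 mm from the axis: a 10 mm thick bar in the y-z plane with a clear opening from y = 33 to 61 mm and z = 27 to 73 mm. Hung up, it swings down and hangs askew, which is fine
- mug2: white footed mug, 66 mm wide (can be gripped across), 90 mm high, 0.25 kg, upright on the counter (may be absent); origin: centre of its underside, z up its axis. Its loop handle stands out to +y, to 71 mm from the axis: a 10 mm thick bar in the y-z plane with a clear opening from y = 33 to 61 mm and z = 27 to 73 mm. Hung up, it swings down and hangs askew, which is fine
- mug0_loop (a point): centre of the opening in the handle of mug0, at (0, 47, 50) mm in the mug's frame; same axes as the mug
- mug1_loop (a point): centre of the opening in the handle of mug1, at (0, 47, 50) mm in the mug's frame; same axes as the mug
- mug2_loop (a point): centre of the opening in the handle of mug2, at (0, 47, 50) mm in the mug's frame; same axes as the mug
- hook0 (a point): the +y-most hook of the mug rack: a point on the axis of its 8 mm thick level steel bar, 210 mm above the counter. x points along the hook towards the rack's cross bar (axis at x = +55 mm, same height), z up; the hook is level out to x = -53 mm, where its tip turns up to reach 22 mm above the axis at x = -67 mm
- hook1 (a point): the middle hook of the mug rack: a point on the axis of its 8 mm thick level steel bar, 210 mm above the counter. x points along the hook towards the rack's cross bar (axis at x = +55 mm, same height), z up; the hook is level out to x = -53 mm, where its tip turns up to reach 22 mm above the axis at x = -67 mm
- hook2 (a point): the -y-most hook of the mug rack: a point on the axis of its 8 mm thick level steel bar, 210 mm above the counter. x points along the hook towards the rack's cross bar (axis at x = +55 mm, same height), z up; the hook is level out to x = -53 mm, where its tip turns up to reach 22 mm above the axis at x = -67 mm
- rack: fixed steel mug rack on a dark wooden base; origin on the counter under its cross bar and middle hook; the hooks point to its -x, its y runs along the bar (400 mm long, 16 mm thick, axis 210 mm up). The hooks are 130 mm apart along y. A 16 mm post stands under the bar at y = +185 and -185 mm; the base board is 15 mm thick, x = -40 to 80 mm. Nothing is higher than the hook tips
- scoop0: coffee scoop, 140 mm long, lying along its x: a round wooden handle 20 mm thick from x = -70 to 0 mm, then a thin steel neck and a 52 mm wide, 14 mm high steel bowl at the +x end; origin at the centre of its length on its underside; 0.08 kg (may be absent)
- scoop1: coffee scoop, 140 mm long, lying along its x: a round wooden handle 20 mm thick from x = -70 to 0 mm, then a thin steel neck and a 52 mm wide, 14 mm high steel bowl at the +x end; origin at the centre of its length on its underside; 0.08 kg (may be absent)
- scoop0_grip (a point): grip point on the axis of this scoop's handle, 28 mm from its middle towards the handle end, 10 mm above its underside; axes as the scoop
- scoop1_grip (a point): grip point on the axis of this scoop's handle, 28 mm from its middle towards the handle end, 10 mm above its underside; axes as the scoop
- scoop0_tip (a point): inside the bowl of this scoop, 44 mm from its middle, 3 mm above its underside
- scoop1_tip (a point): inside the bowl of this scoop, 44 mm from its middle, 3 mm above its underside
- chest: fixed low wooden chest, 220 (x) by 260 (y) by 100 mm high, with one drawer whose front faces its -x, towards the robot; origin at the centre of its underside
- chest_drawer0 (a joint): how far the drawer is pulled out along the chest's -x, in m: 0 shut, 0.149 at its stop; it slides with about 1 N of friction plus 4 N per m/s, and stays where it is left
- chest_drawer0_handle (a point): middle of the drawer's handle, a level round bar 11 mm thick and 120 mm long along the chest's y, 35 mm in front of the drawer front and 62 mm above the counter; axes as the chest
- drawer_floor (a point): centre of the drawer's inner floor, 22 mm above the counter; it moves with the drawer, axes as the chest. The inside is 175 mm (x) by 218 mm (y), with walls 56 mm high. The chest's 100 mm high top covers all that lies at x above -95 mm in the chest's frame
- mortar: black stone mortar, 140 mm wide, 75 mm high, 3 kg; a bystander; origin at the centre of its underside
- bottle: squat square glass bottle with a cork, 70 mm wide, 95 mm high; a bystander; origin at the centre of its underside
Not all that is in view belongs to the job. What is shaped like the scoop0 but red is not meant. What is shaped like the mug2 but black is not meant.

How it is judged:
By the outcome, as a careful person would: the job done as asked, in the order asked, and still so for the second after the job is handed in, with the robot touching nothing.
Of mug0, mug1, mug2 only 2 to 3 are there at a start; the rules pass over those that are not, and their reading is None.
Of scoop0, scoop1 only 1 to 2 are there at a start; the rules pass over those that are not, and their reading is None.
At some moment in a run one of mug0, mug1, mug2, scoop0, scoop1 may be knocked a few centimetres aside while the robot is not near it.
It also fails if it takes over 210 s, if anything falls off the work surface, if the arm or the gripper's body presses on something with over 40 N, if the wrist force passes 120 N, or if a joint passes its speed limit or range.

## Robot

A 6-joint arm with a two-finger parallel gripper is mounted at the origin on the work surface. World frame = base frame: x ahead of the robot, y to its left, z up, the work surface at z = 0. Lengths are in m, angles in rad, forces in N, time in s.
With the tool pointing down it reaches from about 0.25 to 0.725 m from the base axis. Payload 4 kg.
Tool frame: the origin (TCP) lies between the finger pads; the fingertips stand 8 mm ahead of it and the grasp point (between the pads) lies 11 mm behind it; z points along the fingers, y is the direction in which the jaws open and shut (so a half turn about z gives the same grasp; the last joint's range is limited). The gripper opens to 85 mm and grips with 20 to 120 N. Pads are 22 mm wide; open, the fingers measure 114 mm over their backs; the gripper's body (76 mm by 85 mm) begins 54 mm behind the grasp point. The pads swing forward as they close: fully open they stand 13 mm farther back than shut.
Start: joints at [1.105, 0.241, 0.005, 1.335, 0, 1.571], TCP at [0.225, 0.447, 0.239] pointing down, gripper open.
Joint ranges: [-2.72, 2.72], [-1.05, 1.87], [-1.09, 1.28], [-1.99, 2.15], [-1.42, 1.44], [-3.14, 3.14]. Speed limits (rad/s): [2.79, 2.79, 3.14, 3.14, 3.14, 3.14].

## Interface

Orientations are given as a unit quaternion [x, y, z, w].
In Python, from workcell import * gives the robot as it stands.
- The arm moves only by the tool send_rows, never from a script. Its argument "increments" is a list that holds one entry, the list of rows, each a list of 6 numbers: the shift along the tool's x, y, z in units of 50 mm (1.0 is 50 mm), then the turn, a rotation vector about the tool's x, y, z in units of 10 degrees (1.0 is 10 degrees). In form: [[[x, y, z, ax, ay, az], ...]]. A call has 1 to 8 rows; each row shifts and turns the commanded pose from where the row before left it, along the tool's axes as they then stand; what a row does not reach is not made up. A row lasts 1/8 s, in which the tool goes at most 62.5 mm and 10.7 degrees, less where a joint would pass 70% of its speed; a pose out of reach is approached as far as the arm can. A call with a number of a shift or a turn outside -1 to 1 is refused whole. A call with a gripper value outside its range is refused whole. "grip" is the closure, from 0 (fully open) to 1 (shut), set as the call begins (left out, the last holds). The fingers move at their own pace and stop on an object; the grip force is fixed at half the most. Time passes only in rows, so rows that do not move let the fingers close. It gives the time, the measured TCP pose, the force and the opening at its end, in the units of the state.
- get_obs(): the state, without advancing time (a new reading comes with each control period).
- camera(name): name is "side" or "top" or "wrist"; returns a dict with "color" (420x560x3 uint8, red, green, blue), "z_map" (420x560 float32, m along the optical axis (not along the pixel's ray), 0 where there is no reading), "intrinsics" (3x3 intrinsics, pixels), "dist" ([k1, k2, p1, p2, k3] as OpenCV has them; the pictures are not rectified), "pose" (4x4, takes a point from camera to world coordinates); the wrist camera has in their place "mount" (4x4, takes a point from camera to tool coordinates, whose origin is the TCP and whose axes are the flange's). Camera axes: x right, y down, z forward; pixel columns grow to the right and rows downward; lengths in m; the calibration is good to about 2 mm. A picture is of the moment at which its call begins: read the wrist's pose just before it.
- job_done(): hands the job in, once; it reports no verdict.
The state is a dict: "clock": time; "joint_pos": joint angles; "joint_vel": joint speeds; "tau": joint torques, N m; "eef_pos": TCP position; "tool_rot": TCP orientation; "ft_force": force on the tool from outside, world axes, zero at the start; "ft_torque": the same for the moment, N m; "grip_width": finger opening in m.
Only numpy, scipy, OpenCV 4.12 (cv2) and the standard library are available. Lean on these libraries where they do the work, as an engineer would, in place of code of your own. Each camera call takes 0.05 s, during which the arm holds its last target.

## Working session

There is one attempt and no reset: what is moved stays moved. The work goes in short steps, Python scripts to look and compute and a tool call to move; the robot and the scene stay as the last step left them, time stands still between calls to the robot, and variables do not carry over. Pictures are saved under pics/ and viewed, and the job is handed in when it is done.

Besides the shell and the picture viewer there is one more tool, called after ">>>" as a command line: name --argument value ..., lists and objects as JSON in quotes. send_rows: Moves the arm, as the interface text tells. Its arguments: {"type":"object","properties":{"increments":{"type":"array"},"grip":{"type":"number"}},"required":["increments"]}

```bash
mkdir -p pics; ls
cat > h.py <<'E'
from workcell import *
import numpy as np, cv2
from scipy.spatial.transform import Rotation as R
def save(name,im): cv2.imwrite('pics/'+name+'.png',im[:,:,::-1])
def pts(c,T=None):
    T=c['pose'] if T is None else T
    h,w=c['z_map'].shape
    u,v=np.meshgrid(np.arange(w),np.arange(h))
    n=cv2.undistortPoints(np.stack([u,v],-1).reshape(-1,1,2).astype(np.float64),c['intrinsics'],np.array(c['dist'],float)).reshape(h,w,2)
    z=c['z_map']
    P=np.dstack([n[...,0]*z,n[...,1]*z,z])
    return P@T[:3,:3].T+T[:3,3]
def wristT(c,o):
    T=np.eye(4);T[:3,:3]=R.from_quat(o['tool_rot']).as_matrix();T[:3,3]=o['eef_pos'];return T@c['mount']
def plan(): 
    o=get_obs();return o
E
python3 - <<'E'
from h import *
o=get_obs();print(o)
for n in ['side','top','wrist']:
    c=camera(n);save(n+'0',c['color']);np.savez('/tmp/'+n+'0.npz',**c)
    print(n,c.get('pose',c.get('mount')),c['intrinsics'])
E
```

```text
pics
{'clock': 0.0, 'joint_pos': array([1.10499301e+00, 2.41409833e-01, 3.72945943e-03, 1.33517244e+00,
       7.11152346e-06, 1.57080234e+00]), 'joint_vel': array([ 2.61279022e-04, -9.20113586e-06,  1.15779201e-04,  1.66868949e-03,
        4.45995230e-04,  4.95366465e-04]), 'tau': array([ 9.27986148e-04, -3.72320116e+01,  2.52406722e+01,  1.71904225e-02,
        1.68148590e-04,  8.62006519e-07]), 'eef_pos': array([0.22429797, 0.4461934 , 0.23841649]), 'tool_rot': array([ 2.30804616e-01,  9.72999574e-01, -9.99659283e-04, -2.40776619e-04]), 'ft_force': array([-0.44096402, -0.04455774, -0.23321643]), 'ft_torque': array([-0.01348647,  0.06703921, -0.00664063]), 'grip_width': 0.08541827147777163}
side [[ 8.81422627e-01 -3.38064525e-01  3.29858347e-01  1.68246273e-01]
 [-4.72328427e-01 -6.30728116e-01  6.15701145e-01 -7.40031070e-01]
 [-9.57809830e-05 -6.98494395e-01 -7.15615519e-01  9.76166313e-01]
 [ 0.00000000e+00  0.00000000e+00  0.00000000e+00  1.00000000e+00]] [[394.94114974   0.         283.10632293]
 [  0.         394.94114974 207.264545  ]
 [  0.           0.           1.        ]]
top [[ 1.94462812e-02 -9.80117826e-01  1.97461111e-01  2.93833904e-01]
 [-9.99806920e-01 -1.96206457e-02  1.07353785e-03 -2.54240998e-02]
 [ 2.82212090e-03 -1.97443861e-01 -9.80310133e-01  1.53217918e+00]
 [ 0.00000000e+00  0.00000000e+00  0.00000000e+00  1.00000000e+00]] [[452.59687417   0.         287.20663964]
 [  0.         452.59687417 205.0571235 ]
 [  0.           0.           1.        ]]
wrist [[ 2.44651578e-04 -9.62950032e-01 -2.69679765e-01  6.71352064e-02]
 [ 9.99999907e-01  3.31296589e-04 -2.75773402e-04  2.56664948e-04]
 [ 3.54899993e-04 -2.69679673e-01  9.62950024e-01 -1.34781448e-01]
 [ 0.00000000e+00  0.00000000e+00  0.00000000e+00  1.00000000e+00]] [[362.86130507   0.         280.33158389]
 [  0.         362.86130507 219.13700871]
 [  0.           0.           1.        ]]
```

View pics/top0.png

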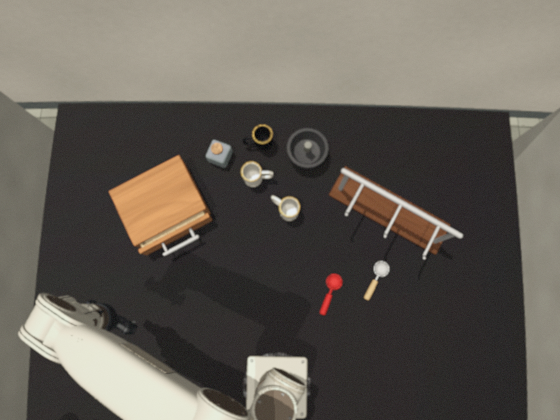

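View pics/side0.png

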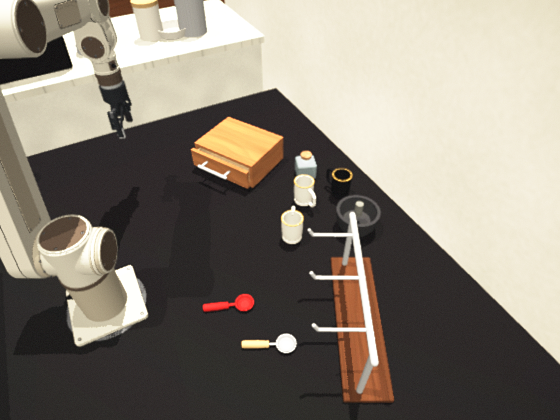

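Candidates in the top view:
- White mugs: (254,174) and (289,208). The one at (262,134) is black, so it isn't meant.
- Scoops: wood and steel at (377,280). The one at (331,293) is red, so it isn't meant.

I'll confirm these in a crop, check what the arm hides, and measure.

Run:
```python
from h import *
c=dict(np.load('/tmp/top0.npz'));s=dict(np.load('/tmp/side0.npz'))
a=cv2.resize(c['color'][110:320,100:470],None,fx=2.1,fy=2.1,interpolation=cv2.INTER_CUBIC);save('crop1',a)
P=pts(c);
def q(u,v):print((u,v),P[v,u].round(3))
for p in [(254,174),(289,208),(262,134),(381,269),(371,290),(160,200),(345,173),(459,234),(362,183),(348,213),(400,207),(386,235),(438,230),(425,256),(150,350),(300,300)]:q(*p)
```

```text
(254, 174) [0.708 0.094 0.01 ]
(289, 208) [ 0.591 -0.03   0.007]
(262, 134) [0.852 0.07  0.021]
(381, 269) [ 0.388 -0.346 -0.001]
(371, 290) [ 0.317 -0.307  0.019]
(160, 200) [0.592 0.393 0.095]
(345, 173) [ 0.661 -0.197  0.216]
(459, 234) [ 0.481 -0.537  0.22 ]
(362, 183) [ 0.631 -0.248  0.216]
(348, 213) [ 0.537 -0.204  0.223]
(400, 207) [ 0.561 -0.363  0.21 ]
(386, 235) [ 0.473 -0.314  0.23 ]
(438, 230) [ 0.493 -0.476  0.211]
(425, 256) [ 0.434 -0.498  0.002]
(150, 350) [ 0.102  0.423 -0.005]
(300, 300) [ 0.281 -0.073 -0.002]
```

View pics/crop1.png

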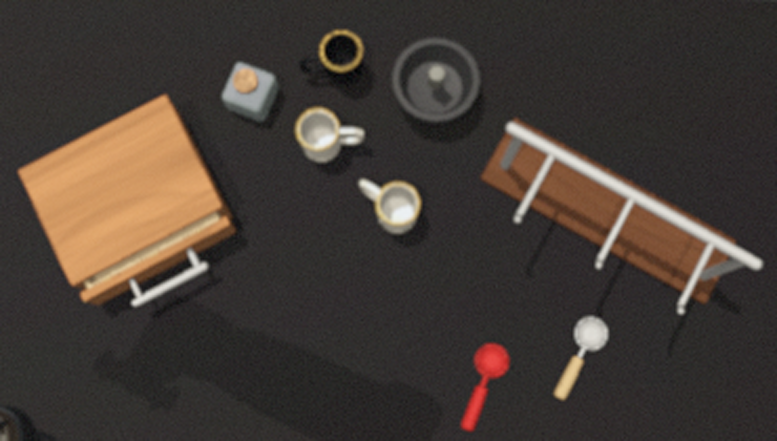

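View pics/wrist0.png

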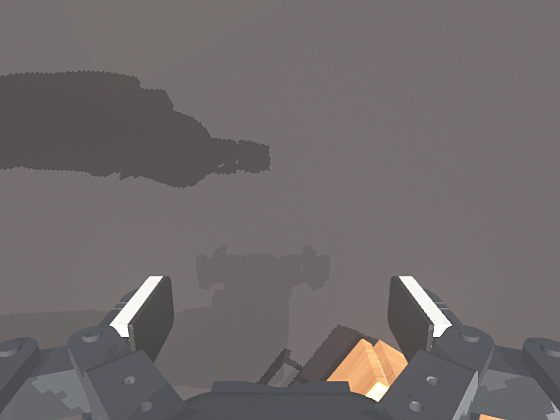

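The crop confirms it: white mugs A (254,174) and B (289,208), plus one wood-handled scoop at (377,280). The drawer is slightly open. Now I'll take precise poses.

```bash
cat > m.py <<'E'
from h import *
def near(P,c,r): return np.hypot(P[...,0]-c[0],P[...,1]-c[1])<r
def mug(P,ok,c):
    m=ok&near(P,c,0.09)&(P[...,2]>0.08)&(P[...,2]<0.1)
    q=P[m][:,:2]
    (x,y),r=cv2.minEnclosingCircle(q.astype(np.float32))
    h=ok&near(P,c,0.11)&(P[...,2]>0.03)&(P[...,2]<0.085)
    Q=P[h];d=np.hypot(Q[:,0]-x,Q[:,1]-y);Q=Q[(d>0.045)&(d<0.08)]
    a=Q[:,:2].mean(0)-[x,y] if len(Q) else np.zeros(2)
    return dict(c=(round(x,4),round(y,4)),r=round(r,4),n=len(q),yaw_handle=round(float(np.degrees(np.arctan2(a[1],a[0]))),1),nh=len(Q))
def rectfit(q):
    (cx,cy),(w,h),an=cv2.minAreaRect(q.astype(np.float32)); return (round(cx,4),round(cy,4)),(round(w,4),round(h,4)),round(an,2)
E
python3 - <<'E'
from m import *
for n in ['top','side']:
    c=dict(np.load(f'/tmp/{n}0.npz'));P=pts(c);ok=c['z_map']>0
    print(n)
    print('A',mug(P,ok,(0.71,0.085)),'B',mug(P,ok,(0.6,-0.033)))
    m=ok&(P[...,2]>0.19)&(P[...,2]<0.245)&(P[...,0]>0.35)&(P[...,0]<0.75)&(P[...,1]<-0.1)
    q=P[m];print('rack rect',rectfit(q[:,:2]),'zmax',np.percentile(q[:,2],[50,99]))
    # bar line by RANSAC-ish
    l=q[:,:2];
    best=None;rng=np.random.default_rng(0)
    for _ in range(400):
        i,j=rng.choice(len(l),2,replace=False);d=l[j]-l[i];L=np.linalg.norm(d)
        if L<.2: continue
        nn=np.array([-d[1],d[0]])/L;s=np.abs((l-l[i])@nn)<.009
        if best is None or s.sum()>best.sum():best=s
    vx,vy,x0,y0=cv2.fitLine(l[best].astype(np.float32),cv2.DIST_L2,0,.01,.01).ravel()
    t=(l[best]-[x0,y0])@[vx,vy];print('bar ends',np.array([x0,y0])+np.outer([t.min(),t.max()],[vx,vy]),np.degrees(np.arctan2(vy,vx)),q[best][:,2].max())
    # hooks relative
    nn=np.array([-vy,vx]); 
    if nn[0]>0: nn=-nn
    sd=(l-[x0,y0])@nn; tt=(l-[x0,y0])@[vx,vy]-(t.min()+t.max())/2
    for lo in (-.13,0,.13):
        s=(np.abs(tt-lo)<.04)&(sd>.03); print('hook',lo,tt[s].mean(),sd[s].max(),q[s][:,2].max(),q[s][:,2].mean())
    m=ok&(P[...,2]>0.085)&(P[...,2]<0.115)&near(P,(0.6,0.4),0.2)
    print('chest top',rectfit(P[m][:,:2]),np.median(P[m][:,2]))
    col=c['color'].astype(int)
    m=ok&(P[...,2]>0.05)&(P[...,2]<0.08)&near(P,(0.47,0.32),0.12)&((col.max(2)-col.min(2))<40)
    print('handle',m.sum(),rectfit(P[m][:,:2]),np.median(P[m][:,2]))
    hsv=cv2.cvtColor(c['color'],cv2.COLOR_RGB2HSV)
    g=near(P,(0.35,-0.325),0.1)&ok
    mw=g&(P[...,2]>0.006)&(P[...,2]<.03)&(hsv[...,1]>60)&(hsv[...,2]>100)&(hsv[...,0]>10)&(hsv[...,0]<30)
    print('scoop handle',mw.sum(),rectfit(P[mw][:,:2]),np.percentile(P[mw][:,2],90))
    mb=g&(hsv[...,2]>90)&(hsv[...,1]<60)&(P[...,2]<.04); print('bowl',mb.sum(),cv2.minEnclosingCircle(P[mb][:,:2].astype(np.float32)),P[mb][:,:2].mean(0))
E
```

```text
top
A {'c': (0.7295, 0.0855), 'r': 0.0708, 'n': 130, 'yaw_handle': -131.9, 'nh': 187} B {'c': (0.584, -0.0197), 'r': 0.0453, 'n': 116, 'yaw_handle': 57.4, 'nh': 19}
rack rect ((0.5248, -0.3406), (0.4113, 0.1303), 61.32) zmax [0.21451398 0.22855597]
bar ends [[ 0.47408199 -0.54722734]
 [ 0.67034498 -0.18578095]] 61.49833 0.22475326049978595
hook -0.13 -0.12915558865080942 0.11957277591008199 0.22876754806876787 0.21408132404852093
hook 0 0.001557037546604513 0.11843259449913425 0.23322876826729133 0.21424443303105029
hook 0.13 0.12908707578109171 0.11874378807386445 0.23268671755753045 0.21394349049874942
chest top ((0.5808, 0.3982), (0.2374, 0.2638), 29.71) 0.09931727098863408
handle 182 ((0.4626, 0.3303), (0.0426, 0.1282), 29.64) 0.06546161570256137
scoop handle 129 ((0.3184, -0.3063), (0.0204, 0.0703), 62.79) 0.021794444975294036
bowl 242 ((0.3835833668708801, -0.34096866846084595), 0.03621707484126091) [ 0.38776884 -0.34342203]
side
A {'c': (0.7309, 0.0844), 'r': 0.069, 'n': 147, 'yaw_handle': -159.6, 'nh': 334} B {'c': (0.5865, -0.0222), 'r': 0.0447, 'n': 154, 'yaw_handle': -128.6, 'nh': 11}
rack rect ((0.5224, -0.3399), (0.4133, 0.1308), 61.58) zmax [0.21466626 0.22990535]
bar ends [[ 0.47274615 -0.54801785]
 [ 0.67065298 -0.18516796]] 61.39091 0.22176423276857682
hook -0.13 -0.13056018632973304 0.12102534341562214 0.23340684553299673 0.21431353096827432
hook 0 -0.0010138711253886586 0.11815108162289922 0.23314486134931023 0.21357274632119388
hook 0.13 0.12813439303327945 0.117996882913466 0.2319758933237953 0.2138247236288879
chest top ((0.5821, 0.397), (0.2394, 0.2659), 29.59) 0.09888259838775543
handle 124 ((0.4592, 0.3281), (0.0402, 0.1309), 31.37) 0.06463837264900218
scoop handle 112 ((0.3184, -0.3072), (0.0195, 0.067), 63.15) 0.017245338825463297
bowl 461 ((0.3542333245277405, -0.3175012469291687), 0.06992997229099274) [ 0.37454044 -0.33225205]
```

```bash
cat >> m.py <<'E'
from scipy.optimize import least_squares
def circ(q,r,c0):
    s=least_squares(lambda p:np.hypot(q[:,0]-p[0],q[:,1]-p[1])-r,c0,loss='soft_l1',f_scale=.002);return s.x,np.sqrt(np.median(s.fun**2))
def mug2(c,c0,rad=.06,T=None):
    P=pts(c,T);ok=c['z_map']>0
    hsv=cv2.cvtColor(c['color'],cv2.COLOR_RGB2HSV)
    for _ in range(3):
        m=ok&near(P,c0,rad)&(P[...,2]>.082)&(P[...,2]<.1)
        x,res=circ(P[m][:,:2],.031,c0); c0=x
    h=ok&near(P,c0,.085)&(P[...,2]>.04)&(P[...,2]<.085)&(hsv[...,2]>70)
    Q=P[h];d=np.hypot(*(Q[:,:2]-x).T);Q=Q[(d>.042)&(d<.078)]
    a=np.median(Q[:,:2],0)-x
    return dict(c=x.round(4),res=round(res,4),n=int(m.sum()),handle_deg=round(float(np.degrees(np.arctan2(a[1],a[0]))),1),nh=len(Q),L=np.linalg.norm(a).round(3))
def toolyaw(o):
    M=R.from_quat(o['tool_rot']).as_matrix();return np.degrees(np.arctan2(M[1,1],M[0,1])),M
def go(p,yaw=None):
    """prints shift in tool axes (units) and turn about tool z (units) to bring tool y to yaw (mod 180)"""
    o=get_obs();y,M=toolyaw(o);d=np.array(p)-o['eef_pos']
    print('tcp',o['eef_pos'].round(4),'yaw',y.round(2),'tilt',np.degrees(np.arccos(-M[2,2])).round(2),'f',o['ft_force'].round(1),'w',round(o['grip_width'],4),'t',o['clock'],'q',o['joint_pos'].round(2))
    print('shift units',(M.T@d/.05).round(2))
    if yaw is not None:
        t=(yaw-y+90)%180-90; print('turn units (tool z)',round(-t/10,2),'-> other',round(-(t-180*np.sign(t))/10,2))
        Rd=np.array([[np.sin(np.radians(yaw)),np.cos(np.radians(yaw)),0],[-np.cos(np.radians(yaw)),np.sin(np.radians(yaw)),0],[0,0,-1]])
        if abs(((yaw-y+180)%360)-180)>90: Rd[:,:2]*=-1
        print('rotvec units (tool)',(np.degrees(R.from_matrix(M.T@Rd).as_rotvec())/10).round(2),'shift after turn',(Rd.T@d/.05).round(2))
E
python3 - <<'E'
from m import *
th=np.radians(29.65);ex=np.array([np.cos(th),np.sin(th)]);ey=np.array([-ex[1],ex[0]])
for n in ['top','side']:
    c=dict(np.load(f'/tmp/{n}0.npz'));P=pts(c);ok=c['z_map']>0
    print(n,'A',mug2(c,(.71,.085)),'B',mug2(c,(.59,-.033)))
    X=P[...,:2]@ex;Y=P[...,:2]@ey
    m=ok&(P[...,2]>.09)&(P[...,2]<.11)&near(P,(.58,.4),.2)
    print('top x',np.percentile(X[m],[.5,1,99,99.5]),'y',np.percentile(Y[m],[.5,1,99,99.5]))
    col=c['color'].astype(int)
    m=ok&(P[...,2]>.045)&(P[...,2]<.08)&near(P,(.465,.33),.12)&((col.max(2)-col.min(2))<40)
    x0=np.percentile(X[m],1);print('hx',np.percentile(X[m],[1,5,20,50]),'y',np.percentile(Y[m],[1,50,99]))
    b=m&(X<x0+.011);vx,vy,a,bb=cv2.fitLine(P[b][:,:2].astype(np.float32),cv2.DIST_L2,0,.01,.01).ravel()
    print('bar',a,bb,np.degrees(np.arctan2(vy,vx)),b.sum(),np.median(P[b][:,2]))
E
```

```text
top A {'c': array([0.6945, 0.097 ]), 'res': np.float64(0.0015), 'n': 109, 'handle_deg': -89.8, 'nh': 28, 'L': np.float64(0.059)} B {'c': array([ 0.578 , -0.0303]), 'res': np.float64(0.0013), 'n': 105, 'handle_deg': 57.5, 'nh': 26, 'L': np.float64(0.058)}
top x [0.59107874 0.59645474 0.81596467 0.81710592] y [-0.07019373 -0.06893456  0.18603368  0.18709841]
hx [0.54474579 0.54574499 0.547962   0.55203653] y [-0.00376078  0.06144277  0.12049584]
bar 0.44825196 0.32420763 -59.650867 126 0.0656581160734041
side A {'c': array([0.6963, 0.0959]), 'res': np.float64(0.0015), 'n': 115, 'handle_deg': -89.6, 'nh': 42, 'L': np.float64(0.063)} B {'c': array([ 0.5794, -0.0317]), 'res': np.float64(0.0011), 'n': 139, 'handle_deg': 58.0, 'nh': 13, 'L': np.float64(0.053)}
top x [0.61130236 0.61178744 0.81642336 0.81827839] y [-0.07386642 -0.07315734  0.18555036  0.18691429]
hx [0.54288627 0.54380801 0.54565228 0.5489542 ] y [-0.00701587  0.0528244   0.11925992]
bar 0.44857866 0.31951115 -60.871517 94 0.06518793937595807
```

Run:
```python
from m import *
go((.449,.322,.16),29.65)
```

```text
tcp [0.2243 0.4463 0.2386] yaw 63.31 tilt 0.09 f [-0.5  1.3  0.2] w 0.0852 t 0.15 q [1.11 0.24 0.   1.34 0.   1.57]
shift units [-5.13 -0.2   1.57]
turn units (tool z) 3.37 -> other -14.63Traceback (most recent call last):
  File "<stdin>", line 2, in <module>
  File "m.py", line 37, in go
    print('rotvec units (tool)',(np.degrees(R.from_matrix(M.T@Rd).as_rotvec())/10).round(2),'shift after turn',(Rd.T@d/.05).round(2))
                                            ~~~~~~~~~~~~~^^^^^^^^
  File "scipy/spatial/transform/_rotation.pyx", line 1143, in scipy.spatial.transform._rotation.Rotation.from_matrix
ValueError: Non-positive determinant (left-handed or null coordinate frame) in rotation matrix 0: [[-8.32301883e-01 -5.54322628e-01 -1.38482314e-05]
 [-5.54321886e-01  8.32300727e-01  1.65722460e-03]
 [ 9.07111203e-04 -1.38698753e-03  9.99998627e-01]].
```

```bash
sed -i 's/\[\[np.sin(np.radians(yaw)),np.cos(np.radians(yaw)),0\],\[-np.cos(np.radians(yaw))/[[-np.sin(np.radians(yaw)),np.cos(np.radians(yaw)),0],[np.cos(np.radians(yaw))/' m.py
```

>>> send_rows --increments '[[[-0.73,-0.03,0,0,0,0],[-0.73,-0.03,0,0,0,0],[-0.73,-0.03,0,0,0,0],[-0.73,-0.03,0,0,0,0],[-0.73,-0.03,0.4,0,0,0.85],[-0.73,-0.03,0.4,0,0,0.85],[-0.73,-0.03,0.4,0,0,0.85],[0,0,0,0,0,0.82]]]' --grip 0.65

```text
clock: 1.15
eef_pos: [0.4389, 0.3067, 0.1768]
tool_rot: [0.507, 0.862, -0.002, -0.001]
ft_force: [-1.6, 0.2, 0.4]
grip_width: 0.0297
```

Run:
```python
from m import *
go((.449,.322,.058),29.65)
c=camera('wrist');save('w1',c['color'])
t=camera('top');save('t1',t['color'])
```

```text
tcp [0.4389 0.3067 0.1768] yaw 29.12 tilt 0.28 f [-1.6  0.2  0.4] w 0.0297 t 1.15 q [ 0.61  0.35 -0.01  1.21 -0.    1.67]
shift units [0.17 0.34 2.37]
turn units (tool z) -0.05 -> other 17.95
rotvec units (tool) [-0.03  0.01 -0.05] shift after turn [0.17 0.33 2.38]
```

View pics/w1.png

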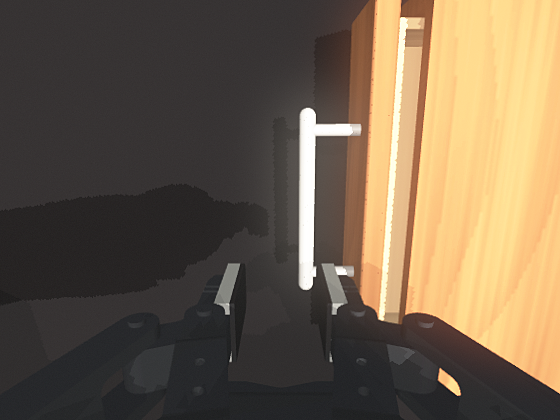

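View pics/t1.png

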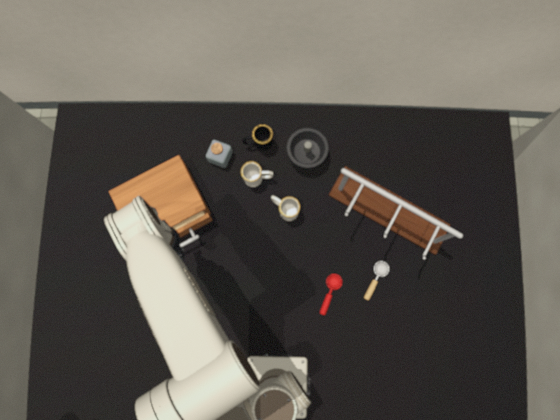

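The wrist view shows the bar at column 307, rows 110–290. The top view shows nothing more under the arm's earlier position, so there are two mugs and one scoop. I'll refine the bar's position from the wrist view.

Run:
```python
from m import *
o=get_obs();c=camera('wrist');P=pts(c,wristT(c,o));ok=c['z_map']>0
col=c['color'].astype(int)
m=ok&(P[...,2]>.055)&(P[...,2]<.08)&((col.max(2)-col.min(2))<30)&(col.min(2)>150)
m[:, :295]=0;m[:,318:]=0;m[300:]=0;m[:100]=0
q=P[m];vx,vy,a,b=cv2.fitLine(q[:,:2].astype(np.float32),cv2.DIST_L2,0,.01,.01).ravel()
t=(q[:,:2]-[a,b])@[vx,vy];print(m.sum(),np.array([a,b])+np.outer([t.min(),t.max(),(t.min()+t.max())/2],[vx,vy]),np.degrees(np.arctan2(vy,vx)),q[:,2].max(),t.max()-t.min())
```

```text
2729 [[0.41878676 0.37974246]
 [0.48237284 0.26808063]
 [0.4505798  0.32391155]] -60.340553 0.06987477181273882 0.12849728614659742
```

>>> send_rows --increments '[[[0.17,0.38,0.4,0,0,-0.05],[0,0,0.4,0,0,0],[0,0,0,0,0,0],[0,0,0,0,0,0]]]'

```text
clock: 1.8
eef_pos: [0.4509, 0.3268, 0.1402]
tool_rot: [0.498, 0.867, 0.0, 0.0]
ft_force: [-1.0, 0.0, 0.2]
grip_width: 0.0294
```

Run:
```python
from m import *
go((.4505,.324,.058),29.66)
```

```text
tcp [0.4509 0.3268 0.1402] yaw 30.2 tilt 0.06 f [-1.   0.   0.2] w 0.0294 t 1.8 q [ 0.63  0.41 -0.02  1.14 -0.    1.67]
shift units [-0.04 -0.04  1.64]
turn units (tool z) 0.05 -> other -17.95
rotvec units (tool) [ 0.01 -0.    0.05] shift after turn [-0.04 -0.03  1.64]
```

>>> send_rows --increments '[[[-0.04,-0.04,0.3,0,0,0.05],[0,0,0.45,0,0,0],[0,0,0.45,0,0,0],[0,0,0.44,0,0,0],[0,0,0,0,0,0],[0,0,0,0,0,0]]]'

```text
clock: 2.55
eef_pos: [0.4505, 0.3237, 0.0579]
tool_rot: [0.503, 0.864, 0.0, 0.0]
ft_force: [-1.1, -0.5, 0.5]
grip_width: 0.0299
```

Run:
```python
from m import *
go((.4505,.324,.058),29.66)
c=camera('wrist');save('w2',c['color'])
```

```text
tcp [0.4505 0.3237 0.0579] yaw 29.61 tilt 0.06 f [-1.1 -0.5  0.5] w 0.0299 t 2.55 q [ 0.62  0.49 -0.13  0.95 -0.    1.68]
shift units [ 0.01  0.   -0.  ]
turn units (tool z) -0.01 -> other 17.99
rotvec units (tool) [ 0.01 -0.   -0.01] shift after turn [ 0.01  0.   -0.  ]
```

View pics/w2.png

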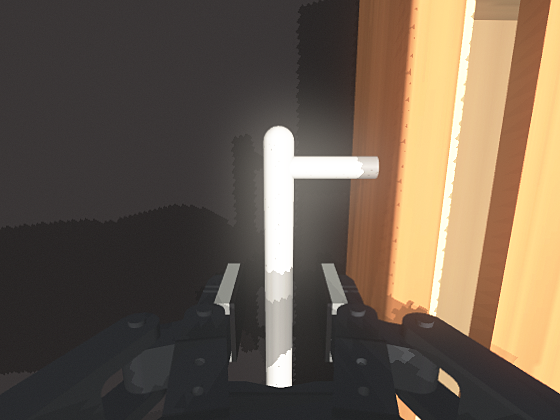

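The bar is centred between the pads. I'll close and pull.

>>> send_rows --increments '[[[0,0,0,0,0,0],[0,0,0,0,0,0],[0,0,0,0,0,0],[0,0,0,0,0,0]]]' --grip 1.0

```text
clock: 3.1
eef_pos: [0.4508, 0.324, 0.0585]
tool_rot: [0.503, 0.864, 0.001, 0.0]
ft_force: [-0.3, 0.2, 5.6]
grip_width: 0.0086
```

>>> send_rows --increments '[[[0,-0.35,0,0,0,0],[0,-0.35,0,0,0,0],[0,-0.4,0,0,0,0],[0,-0.4,0,0,0,0],[0,-0.4,0,0,0,0],[0,-0.4,0,0,0,0],[0,-0.3,0,0,0,0],[0,0,0,0,0,0]]]'

```text
clock: 4.1
eef_pos: [0.337, 0.2594, 0.0585]
tool_rot: [0.503, 0.864, 0.001, 0.0]
ft_force: [-1.6, -0.6, 6.6]
grip_width: 0.0086
```

Run:
```python
from m import *
go((.4505,.324,.058),29.66)
c=camera('wrist');save('w3',c['color'])
c=camera('top');save('t3',c['color'])
```

```text
tcp [0.337  0.2594 0.0585] yaw 29.63 tilt 0.11 f [-1.6 -0.6  6.6] w 0.0086 t 4.1 q [ 0.66  0.27 -0.48  0.82  0.    1.71]
shift units [0.   2.61 0.01]
turn units (tool z) -0.0 -> other 18.0
rotvec units (tool) [ 0.01 -0.   -0.  ] shift after turn [-0.    2.61  0.01]
```

View pics/w3.png

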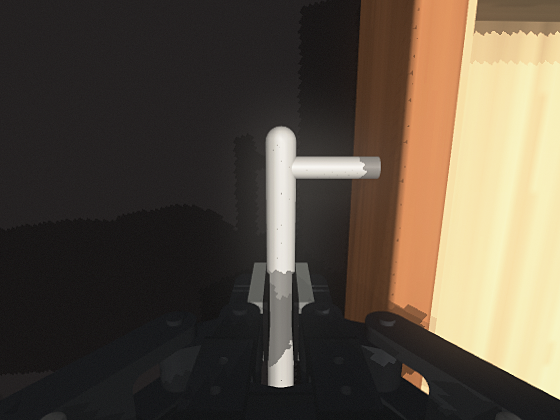

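>>> send_rows --increments '[[[0,-0.08,0,0,0,0],[0,0,0,0,0,0]]]'

```text
clock: 4.45
eef_pos: [0.3346, 0.258, 0.0585]
tool_rot: [0.503, 0.864, 0.001, 0.001]
ft_force: [-0.4, -0.8, 8.8]
grip_width: 0.0087
```

>>> send_rows --increments '[[[0,0,0,0,0,0],[0,0,0,0,0,0],[0,0,0,0,0,0],[0,0,-0.5,0,0,0],[0,0,-0.9,0,0,0],[0,0,-0.9,0,0,0],[0,0,-0.9,0,0,0],[0,0,-0.5,0,0,0]]]' --grip 0.65

```text
clock: 5.45
eef_pos: [0.3342, 0.2578, 0.2446]
tool_rot: [0.503, 0.864, 0.001, 0.001]
ft_force: [0.1, 0.8, -0.1]
grip_width: 0.03
```

Run:
```python
from m import *
go((.32,-.306,.2),-28)
o=get_obs();c=camera('wrist');save('w4',c['color']);np.savez('/tmp/w4.npz',**c,T=wristT(c,o))
c=camera('top');save('t4',c['color'][100:340,80:500]);np.savez('/tmp/t4.npz',**c)
c=camera('side');np.savez('/tmp/s4.npz',**c)
```

```text
tcp [0.3342 0.2578 0.2446] yaw 29.61 tilt 0.17 f [ 0.1  0.8 -0.1] w 0.03 t 5.45 q [ 0.66  0.08 -0.17  1.31  0.    1.71]
shift units [-9.66 -5.82  0.87]
turn units (tool z) 5.76 -> other -12.24
rotvec units (tool) [ 0.01 -0.01  5.76] shift after turn [-10.09   5.04   0.89]
```

View pics/w4.png

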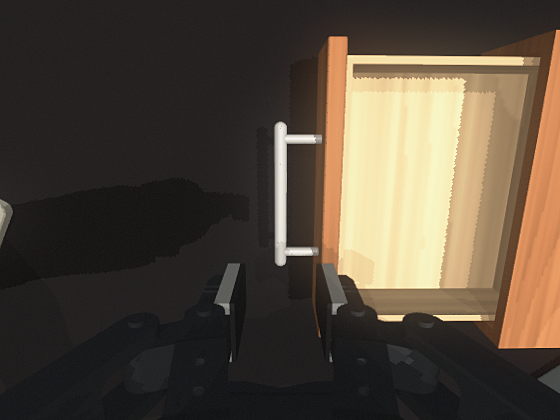

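View pics/t4.png

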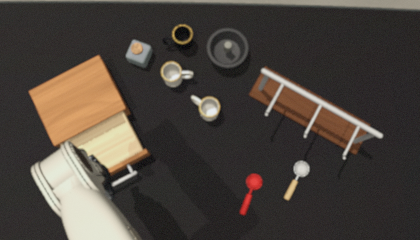

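>>> send_rows --increments '[[[-0.5,-0.3,0,0,0,0],[-0.65,-0.385,0,0,0,0],[-0.65,-0.385,0,0,0,0],[-0.65,-0.385,0,0,0,0],[-0.65,-0.385,0,0,0,0],[-0.65,-0.385,0,0,0,0],[-0.65,-0.385,0,0,0,0],[-0.65,-0.385,0,0,0,0]]]'

```text
clock: 6.6
eef_pos: [0.327, -0.0372, 0.2406]
tool_rot: [0.503, 0.864, -0.001, -0.001]
ft_force: [1.1, 0.5, 0.0]
grip_width: 0.0303
```

>>> send_rows --increments '[[[-0.65,-0.385,0,0,0,0],[-0.65,-0.385,0,0,0,0],[-0.65,-0.385,0,0,0,0],[-0.65,-0.385,0,0,0,0],[-0.6,-0.35,0,0,0,0],[-0.6,-0.35,0,0,0,0],[0,0,0,0,0,-0.9],[0,0,0,0,0,-0.9]]]'

```text
clock: 7.6
eef_pos: [0.3237, -0.2565, 0.24]
tool_rot: [0.36, 0.933, 0.001, -0.002]
ft_force: [-0.3, -0.3, -0.2]
grip_width: 0.0298
```

>>> send_rows --increments '[[[0,0,0,0,0,-0.8],[0,0,0,0,0,-0.7],[0,0,0,0,0,0],[0,0,0,0,0,0]]]'

```text
clock: 8.1
eef_pos: [0.3243, -0.2564, 0.2413]
tool_rot: [0.238, 0.971, 0.0, -0.001]
ft_force: [-0.5, 0.0, 0.8]
grip_width: 0.0299
```

Run:
```python
from m import *
go((.3245,-.3098,.15),62.5)
o=get_obs();c=camera('wrist');save('w5',c['color']);np.savez('/tmp/w5.npz',**c,T=wristT(c,o))
```

```text
tcp [ 0.3243 -0.2564  0.2413] yaw 62.51 tilt 0.11 f [-0.5  0.   0.8] w 0.0299 t 8.1 q [-0.67  0.07 -0.19  1.31 -0.   -0.19]
shift units [-0.5  -0.95  1.83]
turn units (tool z) 0.0 -> other -18.0
rotvec units (tool) [ 0.   -0.01  0.  ] shift after turn [-0.5  -0.95  1.83]
```

View pics/w5.png

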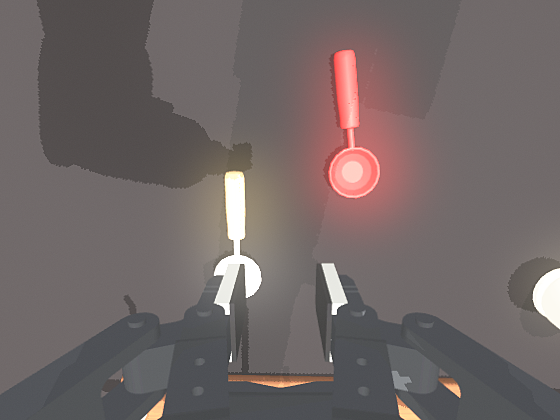

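The wrist view has the wooden-handled scoop at (235,205) and the red decoy at (350,120). I'll measure the wooden one.

Run:
```python
from m import *
c=dict(np.load('/tmp/w5.npz'));P=pts(c,c['T'])
m=np.zeros(P.shape[:2],bool);m[160:242,215:255]=1
m&=(c['z_map']>0)&(P[...,2]>.008)&(P[...,2]<.03)
print(m.sum(),rectfit(P[m][:,:2]),P[m][:,2].max())
print(P[m][:,:2].mean(0))
```

```text
1256 ((0.3222, -0.3076), (0.0201, 0.0734), 62.93) 0.022084708613555104
[ 0.31924555 -0.30520132]
```

>>> send_rows --increments '[[[-0.25,-0.47,0.3,0,0,-0.04],[-0.26,-0.46,0.6,0,0,0],[0,0,0.7,0,0,0],[0,0,0.7,0,0,0],[0,0,0.7,0,0,0],[0,0,0.6,0,0,0],[0,0,0,0,0,0],[0,0,0,0,0,0]]]' --grip 0.5

```text
clock: 9.15
eef_pos: [0.3267, -0.3102, 0.0631]
tool_rot: [0.234, 0.972, -0.0, 0.0]
ft_force: [0.0, -0.2, 0.4]
grip_width: 0.0427
```

Run:
```python
from m import *
go((.3255,-.3095,.012),62.9)
o=get_obs();c=camera('wrist');save('w6',c['color'])
```

```text
tcp [ 0.3267 -0.3102  0.0631] yaw 62.99 tilt 0.06 f [ 0.  -0.2  0.4] w 0.0427 t 9.15 q [-0.76  0.31 -0.41  0.85 -0.   -0.29]
shift units [0.03 0.   1.02]
turn units (tool z) 0.01 -> other -17.99
rotvec units (tool) [-0.    0.01  0.01] shift after turn [0.03 0.   1.02]
```

View pics/w6.png

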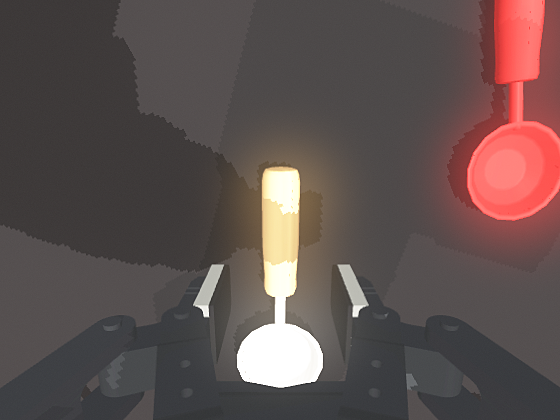

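>>> send_rows --increments '[[[0,0,0.5,0,0,0],[0,0,0.52,0,0,0],[0,0,0,0,0,0],[0,0,0,0,0,0]]]'

```text
clock: 9.7
eef_pos: [0.3271, -0.3106, 0.0127]
tool_rot: [0.233, 0.972, -0.001, 0.001]
ft_force: [0.4, 0.3, 0.1]
grip_width: 0.0429
```

>>> send_rows --increments '[[[0,0,0,0,0,0],[0,0,0,0,0,0],[0,0,0,0,0,0],[0,0,0,0,0,0],[0,0,-0.4,0,0,0],[0,0,-0.6,0,0,0],[0,0,-0.8,0,0,0],[0,0,-0.8,0,0,0]]]' --grip 1.0

```text
clock: 10.7
eef_pos: [0.326, -0.3096, 0.143]
tool_rot: [0.233, 0.972, -0.0, 0.0]
ft_force: [0.4, -0.8, -0.8]
grip_width: 0.0167
```

Run:
```python
from m import *
go((.3255,-.3095,.012),62.9)
c=dict(np.load('/tmp/w4.npz'));P=pts(c,c['T'])
for u,v in [(281,195),(330,195),(345,195),(352,100),(400,200),(520,80),(535,200),(360,65),(345,318),(440,318),(430,200)]:print(u,v,P[v,u].round(3))
```

```text
tcp [ 0.326  -0.3096  0.143 ] yaw 63.01 tilt 0.02 f [ 0.4 -0.8 -0.8] w 0.0167 t 10.7 q [-0.76  0.21 -0.3   1.06 -0.   -0.29]
shift units [ 0.01 -0.    2.62]
turn units (tool z) 0.01 -> other -17.99
rotvec units (tool) [-0.    0.    0.01] shift after turn [ 0.01 -0.    2.62]
281 195 [0.335 0.261 0.068]
330 195 [0.368 0.284 0.088]
345 195 [0.381 0.289 0.079]
352 100 [0.353 0.364 0.023]
400 200 [0.447 0.307 0.022]
520 80 [0.479 0.458 0.023]
535 200 [0.508 0.363 0.101]
360 65 [0.337 0.384 0.067]
345 318 [0.346 0.277 0.285]
440 318 [0.522 0.234 0.077]
430 200 [0.473 0.322 0.023]
```

Scoop held. I'll carry it over to the drawer.

>>> send_rows --increments '[[[0,0,-0.7,0,0,0],[0.15,0.45,-0.7,0,0,0],[0.22,0.67,-0.6,0,0,0],[0.22,0.67,0,0,0,0],[0.22,0.67,0,0,0,0],[0.22,0.67,0,0,0,0],[0.22,0.67,0,0,0,0],[0.22,0.67,0,0,0,0]]]'

```text
clock: 11.7
eef_pos: [0.3621, -0.0761, 0.2419]
tool_rot: [0.233, 0.972, 0.0, 0.001]
ft_force: [0.5, -0.3, 0.4]
grip_width: 0.0168
```

>>> send_rows --increments '[[[0.22,0.67,0,0,0,0],[0.22,0.67,0,0,0,0],[0.22,0.67,0,0,0,0],[0.22,0.67,0,0,0,0],[0.22,0.67,0,0,0,0],[0.22,0.67,0,0,0,0],[0.22,0.67,0,0,0,0],[0.22,0.67,0,0,0,0]]]'

```text
clock: 12.7
eef_pos: [0.4052, 0.2027, 0.2418]
tool_rot: [0.233, 0.972, 0.0, 0.0]
ft_force: [1.4, -0.0, -0.6]
grip_width: 0.0169
```

>>> send_rows --increments '[[[0.22,0.67,0,0,0,0],[0.22,0.67,0,0,0,0],[0.22,0.67,0,0,0,0],[0,0,0,0,0,0.9],[0,0,0,0,0,0.9],[0,0,0,0,0,0.9],[0,0,0,0,0,0.6],[0,0,0,0,0,0]]]'

```text
clock: 13.7
eef_pos: [0.4214, 0.306, 0.2416]
tool_rot: [0.499, 0.866, 0.0, 0.0]
ft_force: [0.1, 0.5, -1.2]
grip_width: 0.0171
```

Run:
```python
from m import *
go((.427,.3414,.14),29.65)
o=get_obs();c=camera('wrist');save('w7',c['color'])
```

```text
tcp [0.4214 0.306  0.2416] yaw 30.08 tilt 0.01 f [ 0.1  0.5 -1.2] w 0.0171 t 13.7 q [ 0.63  0.28  0.06  1.35 -0.    1.67]
shift units [0.56 0.45 2.03]
turn units (tool z) 0.04 -> other -17.96
rotvec units (tool) [ 0.   -0.    0.04] shift after turn [0.56 0.45 2.03]
```

View pics/w7.png

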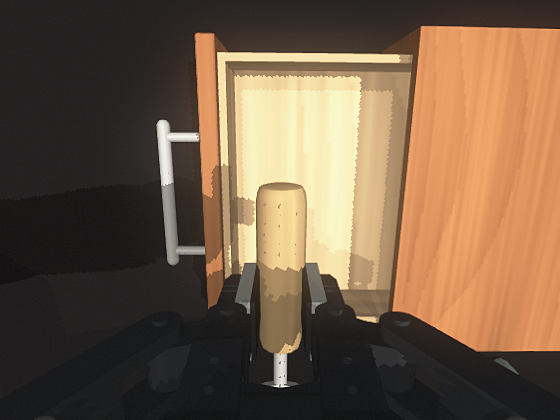

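>>> send_rows --increments '[[[0.28,0.23,0.2,0,0,0.04],[0.28,0.22,0.6,0,0,0],[0,0,0.6,0,0,0],[0,0,0.6,0,0,0],[0,0,0,0,0,0],[0,0,0,0,0,0]]]'

```text
clock: 14.5
eef_pos: [0.4275, 0.3424, 0.1419]
tool_rot: [0.503, 0.864, 0.001, 0.0]
ft_force: [-0.4, 0.6, -0.6]
grip_width: 0.0166
```

Run:
```python
from m import *
go((.427,.3414,.039),29.65)
o=get_obs();c=camera('wrist');save('w8',c['color'])
```

```text
tcp [0.4275 0.3424 0.1419] yaw 29.65 tilt 0.06 f [-0.4  0.6 -0.6] w 0.0166 t 14.5 q [ 0.68  0.39 -0.04  1.14  0.    1.73]
shift units [-0.01 -0.02  2.06]
turn units (tool z) 0.0 -> other -18.0
rotvec units (tool) [ 0.01 -0.    0.  ] shift after turn [-0.01 -0.02  2.06]
```

View pics/w8.png

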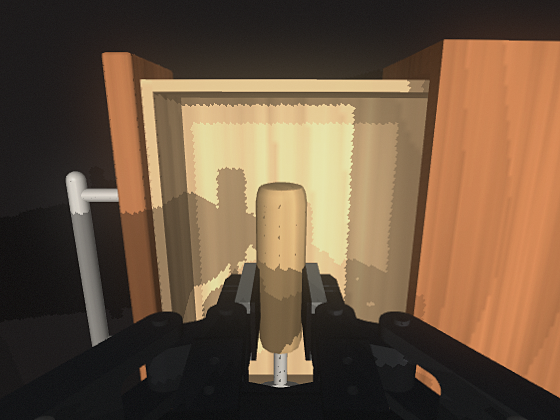

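>>> send_rows --increments '[[[0,0,0.4,0,0,0],[0,0,0.5,0,0,0],[0,0,0.5,0,0,0],[0,0,0.4,0,0,0],[0,0,0.28,0,0,0],[0,0,0,0,0,0],[0,0,0,0,0,0]]]'

```text
clock: 15.42
eef_pos: [0.4279, 0.3422, 0.0384]
tool_rot: [0.503, 0.864, 0.001, 0.0]
ft_force: [-0.4, 0.1, -1.1]
grip_width: 0.0168
```

>>> send_rows --increments '[[[0,0,0,0,0,0],[0,0,0,0,0,0],[0,0,0,0,0,0],[0,0,-0.4,0,0,0],[0,0,-0.8,0,0,0],[0,0,-0.9,0,0,0],[0,0,-0.9,0,0,0],[0,0,0,0,0,0]]]' --grip 0.55

```text
clock: 16.42
eef_pos: [0.4293, 0.3434, 0.1919]
tool_rot: [0.503, 0.864, 0.004, 0.002]
ft_force: [0.3, -0.3, -0.2]
grip_width: 0.0385
```

Run:
```python
from m import *
go((.33,.26,.19),29.65)
o=get_obs();c=camera('wrist');save('w9',c['color'])
```

```text
tcp [0.4293 0.3434 0.1919] yaw 29.61 tilt 0.53 f [ 0.3 -0.3 -0.2] w 0.0385 t 16.425 q [ 0.67  0.36  0.04  1.24 -0.    1.73]
shift units [-0.47 -2.55  0.01]
turn units (tool z) -0.0 -> other 18.0
rotvec units (tool) [ 0.05 -0.01 -0.  ] shift after turn [-0.47 -2.55  0.04]
```

View pics/w9.png

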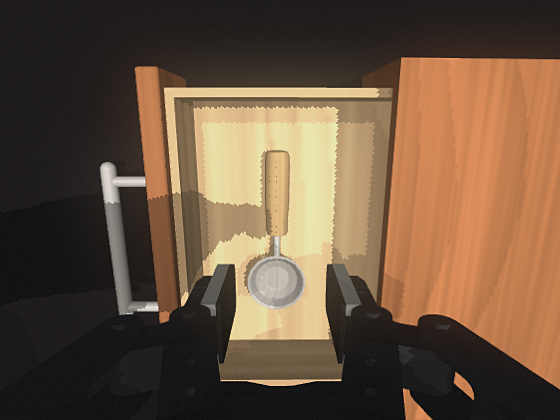

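The scoop lies flat in the drawer. Next I'll regrip the handle and push the drawer shut.

>>> send_rows --increments '[[[-0.1,-0.5,0,0,0,0],[-0.16,-0.65,0,0,0,0],[-0.16,-0.65,0,0,0,0],[-0.13,-0.64,0,0,0,0],[0,0,0,0,0,0],[0,0,0,0,0,0]]]' --grip 0.65

```text
clock: 17.23
eef_pos: [0.3348, 0.2575, 0.1867]
tool_rot: [0.503, 0.864, -0.0, -0.0]
ft_force: [-0.3, -0.1, -0.1]
grip_width: 0.0297
```

Run:
```python
from m import *
go((.3346,.258,.058),29.65)
o=get_obs();c=camera('wrist');save('w10',c['color'])
```

```text
tcp [0.3348 0.2575 0.1867] yaw 29.61 tilt 0.02 f [-0.3 -0.1 -0.1] w 0.0297 t 17.225 q [ 0.66  0.12 -0.28  1.17 -0.    1.71]
shift units [0.01 0.   2.57]
turn units (tool z) -0.0 -> other 18.0
rotvec units (tool) [-0.  0. -0.] shift after turn [0.01 0.   2.57]
```

View pics/w10.png

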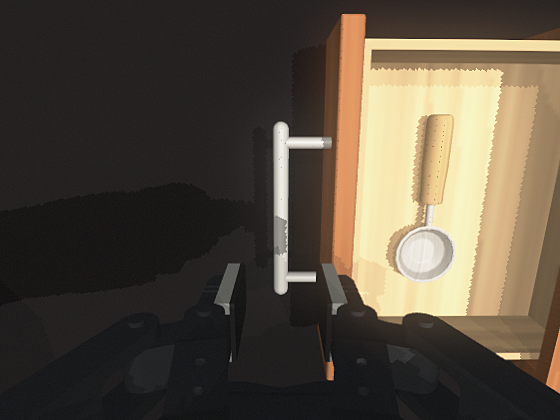

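>>> send_rows --increments '[[[0,0,0.5,0,0,0],[0,0,0.6,0,0,0],[0,0,0.6,0,0,0],[0,0,0.5,0,0,0],[0,0,0.35,0,0,0],[0,0,0,0,0,0],[0,0,0,0,0,0]]]'

```text
clock: 18.15
eef_pos: [0.3353, 0.2579, 0.0601]
tool_rot: [0.503, 0.864, 0.0, 0.0]
ft_force: [-0.0, -0.2, 0.1]
grip_width: 0.0301
```

>>> send_rows --increments '[[[0,0,0,0,0,0],[0,0,0,0,0,0],[0,0,0,0,0,0],[0,0,0,0,0,0]]]' --grip 1.0

```text
clock: 18.65
eef_pos: [0.3354, 0.258, 0.0607]
tool_rot: [0.503, 0.864, 0.001, 0.0]
ft_force: [-0.0, -0.5, 5.4]
grip_width: 0.0085
```

>>> send_rows --increments '[[[0,0.3,0,0,0,0],[0,0.35,0,0,0,0],[0,0.35,0,0,0,0],[0,0.4,0,0,0,0],[0,0.4,0,0,0,0],[0,0.4,0,0,0,0],[0,0.4,0,0,0,0],[0,0,0,0,0,0]]]'

```text
clock: 19.65
eef_pos: [0.4497, 0.3229, 0.0607]
tool_rot: [0.503, 0.864, 0.002, 0.001]
ft_force: [0.6, 0.9, 7.0]
grip_width: 0.0083
```

>>> send_rows --increments '[[[0,0.06,0,0,0,0],[0,0.06,0,0,0,0],[0,0,0,0,0,0]]]'

```text
clock: 20.02
eef_pos: [0.4529, 0.3247, 0.0608]
tool_rot: [0.503, 0.864, 0.001, 0.0]
ft_force: [0.3, -0.2, 5.6]
grip_width: 0.0085
```

>>> send_rows --increments '[[[0,0.06,0,0,0,0],[0,0.06,0,0,0,0],[0,0.04,0,0,0,0],[0,0,0,0,0,0]]]'

```text
clock: 20.52
eef_pos: [0.4597, 0.3285, 0.0608]
tool_rot: [0.503, 0.864, 0.0, 0.0]
ft_force: [-0.3, 0.2, 6.7]
grip_width: 0.0086
```

>>> send_rows --increments '[[[0,0.06,0,0,0,0],[0,0.04,0,0,0,0],[0,0,0,0,0,0]]]'

```text
clock: 20.9
eef_pos: [0.4614, 0.3295, 0.0607]
tool_rot: [0.503, 0.864, -0.002, -0.001]
ft_force: [-6.8, -3.4, 11.7]
grip_width: 0.0088
```

Run:
```python
from m import *
go((.4505,.324,.058),29.66)
o=get_obs();c=camera('wrist');save('w11',c['color'])
```

```text
tcp [0.4614 0.3295 0.0607] yaw 29.62 tilt 0.28 f [-6.8 -3.4 11.7] w 0.0088 t 20.9 q [ 0.62  0.51 -0.09  0.98  0.    1.67]
shift units [ 0.01 -0.24  0.06]
turn units (tool z) -0.0 -> other 18.0
rotvec units (tool) [-0.03 -0.   -0.  ] shift after turn [ 0.01 -0.24  0.05]
```

View pics/w11.png

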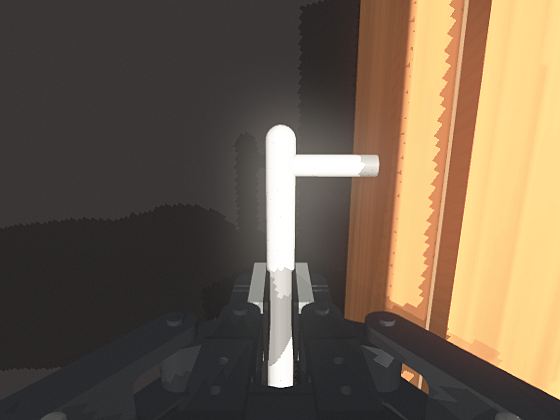

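Resistance starts where shut is expected (handle X ≈ 0.564). One more nudge will confirm it.

>>> send_rows --increments '[[[0,0.05,0,0,0,0],[0,0.05,0,0,0,0],[0,0,0,0,0,0]]]'

```text
clock: 21.32
eef_pos: [0.4615, 0.3295, 0.0606]
tool_rot: [0.503, 0.864, -0.006, -0.004]
ft_force: [-16.6, -8.4, 23.3]
grip_width: 0.0082
```

>>> send_rows --increments '[[[0,0,0,0,0,0],[0,0,0,0,0,0],[0,0,0,0,0,0],[0,0,-0.5,0,0,0],[0,0,-0.9,0,0,0],[0,0,-0.9,0,0,0],[0,0,-0.9,0,0,0],[0,0,0,0,0,0]]]' --grip 0.65

```text
clock: 22.32
eef_pos: [0.4703, 0.3347, 0.2239]
tool_rot: [0.503, 0.864, 0.004, 0.002]
ft_force: [0.2, 0.7, -0.6]
grip_width: 0.0308
```

Run:
```python
from m import *
go((.579,-.031,.24),148)
o=get_obs();c=camera('wrist');save('w12',c['color'])
t=camera('top');np.savez('/tmp/t12.npz',**t);s=camera('side');np.savez('/tmp/s12.npz',**s);save('s12',s['color'])
for c in(t,s):print(mug2(c,(.6945,.097)),mug2(c,(.579,-.031)))
```

```text
tcp [0.4703 0.3347 0.2239] yaw 29.61 tilt 0.48 f [ 0.2  0.7 -0.6] w 0.0308 t 22.325 q [ 0.62  0.39  0.18  1.35 -0.    1.67]
shift units [-7.43 -1.72 -0.34]
turn units (tool z) 6.16 -> other -11.84
rotvec units (tool) [ 0.04 -0.03  6.16] shift after turn [-5.05  5.72 -0.32]
{'c': array([0.6946, 0.097 ]), 'res': np.float64(0.0016), 'n': 110, 'handle_deg': -89.9, 'nh': 29, 'L': np.float64(0.058)} {'c': array([ 0.5781, -0.0303]), 'res': np.float64(0.0013), 'n': 101, 'handle_deg': 58.1, 'nh': 25, 'L': np.float64(0.059)}
{'c': array([0.6967, 0.0962]), 'res': np.float64(0.0017), 'n': 111, 'handle_deg': -90.4, 'nh': 42, 'L': np.float64(0.065)} {'c': array([ 0.5797, -0.0314]), 'res': np.float64(0.0013), 'n': 131, 'handle_deg': 57.5, 'nh': 14, 'L': np.float64(0.053)}
```

View pics/w12.png

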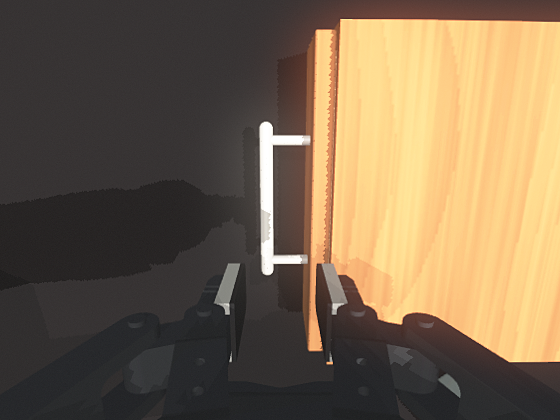

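View pics/s12.png

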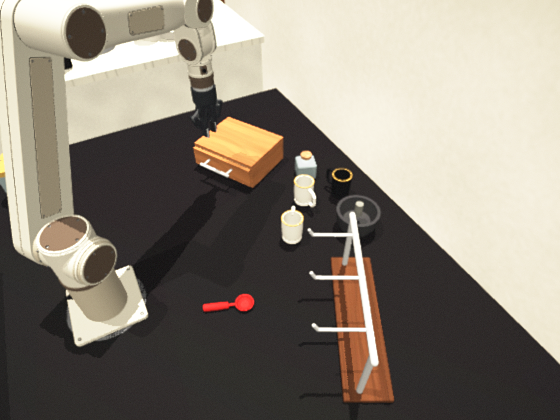

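The drawer is closed. Next is mug B, at (0.579,-0.031) with its handle at 58°. It goes on hook2 with its handle towards the rack's +y.

>>> send_rows --increments '[[[-0.4,-0.1,0,0,0,0],[-0.64,-0.15,0,0,0,0],[-0.64,-0.15,0,0,0,0],[-0.64,-0.15,0,0,0,0],[-0.64,-0.15,0,0,0,0],[-0.64,-0.15,0,0,0,0],[-0.64,-0.15,0,0,0,0],[-0.64,-0.15,0,0,0,0]]]' --grip 0

```text
clock: 23.48
eef_pos: [0.5383, 0.0904, 0.2182]
tool_rot: [0.503, 0.864, -0.001, -0.001]
ft_force: [0.2, -0.6, 0.7]
grip_width: 0.0853
```

>>> send_rows --increments '[[[-0.64,-0.15,0,0,0,0.88],[0,0,0,0,0,0.88],[0,0,0,0,0,0.88],[0,0,0,0,0,0.88],[0,0,0,0,0,0.88],[0,0,0,0,0,0.88],[0,0,0,0,0,0.88],[0,0,0,0,0,0]]]'

```text
clock: 24.48
eef_pos: [0.5475, 0.0602, 0.2185]
tool_rot: [0.874, 0.485, -0.001, -0.0]
ft_force: [0.1, 0.6, 0.4]
grip_width: 0.0854
```

Run:
```python
from m import *
go((.579,-.031,.15),-32.2)
o=get_obs();c=camera('wrist');save('w13',c['color']);T=wristT(c,o);np.savez('/tmp/w13.npz',**c,T=T)
print(mug2(c,(.579,-.031),T=T))
```

```text
tcp [0.5475 0.0602 0.2185] yaw -31.94 tilt 0.16 f [0.1 0.6 0.4] w 0.0854 t 24.475 q [ 0.11  0.35  0.11  1.33 -0.    2.24]
shift units [-1.21  1.5   1.37]
turn units (tool z) 0.03 -> other -17.97
rotvec units (tool) [-0.01  0.01  0.03] shift after turn [-1.21  1.51  1.37]
{'c': array([ 0.5822, -0.028 ]), 'res': np.float64(0.0013), 'n': 1782, 'handle_deg': 58.3, 'nh': 588, 'L': np.float64(0.059)}
```

View pics/w13.png

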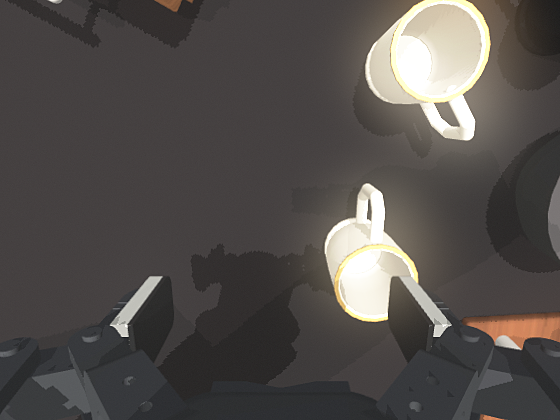

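The wrist view shows mug B at (375,280), handle up, and mug A at (430,50), both white. I'll move over B and look again.

>>> send_rows --increments '[[[-0.4,0.5,0,0,0,0],[-0.4,0.5,0.1,0,0,0],[-0.39,0.5,0.3,0,0,0],[0,0,0.4,0,0,0],[0,0,0,0,0,0],[0,0,0,0,0,0]]]'

```text
clock: 25.28
eef_pos: [0.5805, -0.0288, 0.1802]
tool_rot: [0.874, 0.485, 0.0, 0.0]
ft_force: [0.4, 0.5, -0.8]
grip_width: 0.0853
```

Run:
```python
from m import *
go((.580,-.030,.048),-32)
o=get_obs();c=camera('wrist');save('w14',c['color']);T=wristT(c,o);np.savez('/tmp/w14.npz',**c,T=T)
print(mug2(c,(.579,-.031),T=T))
```

```text
tcp [ 0.5805 -0.0288  0.1802] yaw -31.92 tilt 0.01 f [ 0.4  0.5 -0.8] w 0.0853 t 25.275 q [-0.05  0.43  0.12  1.26 -0.    2.08]
shift units [-0.03  0.    2.64]
turn units (tool z) 0.01 -> other -17.99
rotvec units (tool) [ 0.   -0.    0.01] shift after turn [-0.03  0.    2.64]
{'c': array([ 0.5823, -0.0286]), 'res': np.float64(0.0014), 'n': 3112, 'handle_deg': 57.3, 'nh': 643, 'L': np.float64(0.055)}
```

View pics/w14.png

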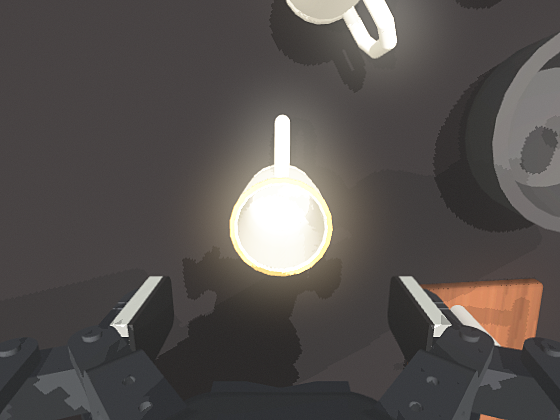

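Aligned: mug and handle are both at column 281. Descend and grip.

>>> send_rows --increments '[[[0,0.02,0.5,0,0,0],[0,0,0.6,0,0,0],[0,0,0.6,0,0,0],[0,0,0.5,0,0,0],[0,0,0.44,0,0,0],[0,0,0,0,0,0],[0,0,0,0,0,0]]]'

```text
clock: 26.2
eef_pos: [0.5824, -0.0291, 0.0493]
tool_rot: [0.874, 0.485, 0.001, 0.001]
ft_force: [0.4, 0.2, -0.2]
grip_width: 0.0856
```

>>> send_rows --increments '[[[0,0,0,0,0,0],[0,0,0,0,0,0],[0,0,0,0,0,0],[0,0,0,0,0,0]]]' --grip 1.0

```text
clock: 26.7
eef_pos: [0.5823, -0.0292, 0.0496]
tool_rot: [0.875, 0.485, 0.001, 0.001]
ft_force: [-1.2, 1.2, 6.1]
grip_width: 0.0628
```

>>> send_rows --increments '[[[0,0,-0.4,0,0,0],[0,0,-0.7,0,0,0],[0,0,-0.8,0,0,0],[0,0,-0.8,0,0,0],[0,0,-0.8,0,0,0],[0,0,0,0,0,0]]]'

```text
clock: 27.45
eef_pos: [0.5835, -0.0295, 0.2268]
tool_rot: [0.875, 0.485, 0.003, 0.002]
ft_force: [0.3, 0.1, -1.8]
grip_width: 0.063
```

Run:
```python
from m import *
go((.580,-.030,.048),-28.55)
o=get_obs();c=camera('wrist');save('w15',c['color']);T=wristT(c,o);np.savez('/tmp/w15.npz',**c,T=T)
c=camera('side');save('s15',c['color'][100:400,200:500])
```

```text
tcp [ 0.5835 -0.0295  0.2268] yaw -31.99 tilt 0.47 f [ 0.3  0.1 -1.8] w 0.063 t 27.45 q [-0.05  0.41  0.21  1.36 -0.    2.08]
shift units [-0.06 -0.08  3.58]
turn units (tool z) -0.34 -> other 17.66
rotvec units (tool) [ 0.04 -0.02 -0.34] shift after turn [-0.04 -0.06  3.58]
```

View pics/w15.png

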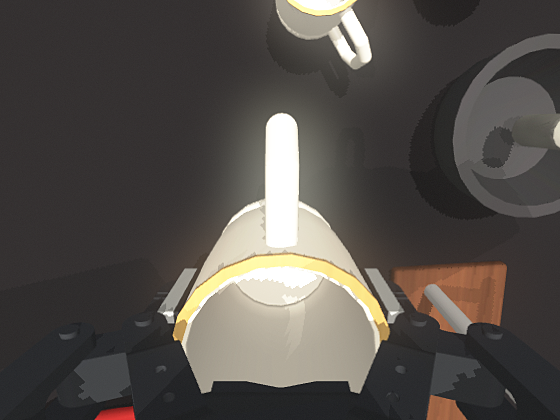

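View pics/s15.png

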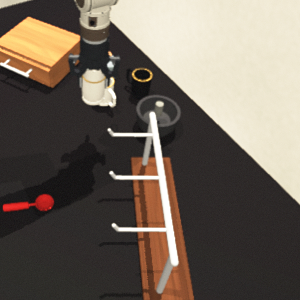

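Mug B is held with its base 49.6 mm below the TCP. I'll measure the handle in the tool frame, then carry the mug round the front of the rack.

Run:
```python
from m import *
c=dict(np.load('/tmp/w15.npz'));P=pts(c,c['mount']);ok=c['z_map']>0
m=ok&(np.abs(P[...,1])<.012)&(P[...,0]>.036)&(P[...,0]<.09)&(P[...,2]>-.05)&(P[...,2]<.06)
q=P[m];print(m.sum(),np.percentile(q[:,0],[1,50,98,99.5]),np.percentile(q[:,1],[2,50,98]),np.percentile(q[:,2],[1,50,99]))
```

```text
3845 [0.03633972 0.05294571 0.0684422  0.06932373] [-0.0033753   0.00125838  0.00609799] [-0.03478311 -0.03207957 -0.02001037]
```

>>> send_rows --increments '[[[-0.3,-0.25,0,0,0,0],[-0.53,-0.44,0,0,0,0],[-0.53,-0.44,0,0,0,0],[-0.53,-0.44,0,0,0,0],[-0.53,-0.44,0,0,0,0],[-0.53,-0.44,0,0,0,0],[-0.51,-0.42,0,0,0,0],[0,0,0,0,0,0]]]'

```text
clock: 28.55
eef_pos: [0.3646, -0.0999, 0.2209]
tool_rot: [0.875, 0.484, -0.002, -0.002]
ft_force: [1.3, -0.6, -1.3]
grip_width: 0.0626
```

>>> send_rows --increments '[[[-0.5,0.27,0,0,0,0],[-0.56,0.31,0,0,0,0],[-0.56,0.31,0,0,0,0],[-0.56,0.31,0,0,0,0],[-0.56,0.31,0,0,0,0],[-0.56,0.31,0,0,0,0],[-0.56,0.31,0,0,0,0],[-0.56,0.31,0,0,0,0]]]'

```text
clock: 29.55
eef_pos: [0.3544, -0.3527, 0.2209]
tool_rot: [0.874, 0.485, -0.0, -0.001]
ft_force: [-0.1, -0.5, -2.5]
grip_width: 0.0631
```

>>> send_rows --increments '[[[-0.56,0.31,0,0,0,-0.34],[-0.56,0.31,0,0,0,0],[-0.5,0.28,0,0,0,0],[0,0,0,0,0,0],[0,0,0,0,0,0]]]'

```text
clock: 30.18
eef_pos: [0.3532, -0.4439, 0.2211]
tool_rot: [0.86, 0.511, -0.0, -0.002]
ft_force: [0.8, 0.1, -2.2]
grip_width: 0.0628
```

Run:
```python
from m import *
go((.3512,-.4479,.2176),-28.55)
o=get_obs();c=camera('wrist');save('w16',c['color']);T=wristT(c,o);np.savez('/tmp/w16.npz',**c,T=T)
c=camera('side');save('s16',c['color'][100:400,200:500])
```

```text
tcp [ 0.3532 -0.4439  0.2211] yaw -28.57 tilt 0.19 f [ 0.8  0.1 -2.2] w 0.0628 t 30.175 q [-0.9   0.39  0.16  1.35  0.    1.17]
shift units [-0.09  0.    0.07]
turn units (tool z) -0.0 -> other 18.0
rotvec units (tool) [-0.02 -0.01 -0.  ] shift after turn [-0.09  0.    0.07]
```

View pics/w16.png

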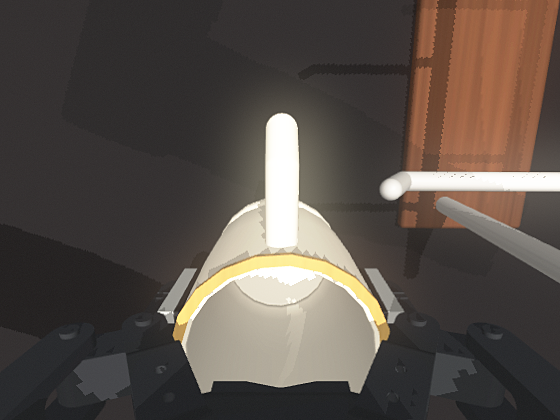

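View pics/s16.png

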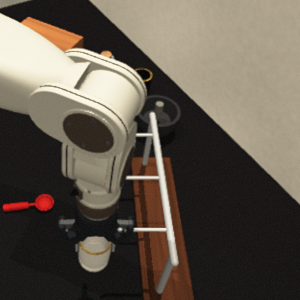

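Wrist view: hook2 runs along row 181, tip at (390,188). The handle of the held mug is in column 282. I'll measure the hook in the tool frame.

```bash
cat >> m.py <<'E'
def hookm(c,u0,u1,v0,v1,zr):
    P=pts(c,c['mount']);m=np.zeros(P.shape[:2],bool);m[v0:v1,u0:u1]=1
    m&=(c['z_map']>0)&(P[...,2]>zr[0])&(P[...,2]<zr[1])
    q=P[m];vx,vy,a,b=cv2.fitLine(q[:,:2].astype(np.float32),cv2.DIST_L2,0,.01,.01).ravel()
    print(m.sum(),'mid x,y',a,b,'angle from tool y deg',np.degrees(np.arctan2(vx,vy)),'x pct',np.percentile(q[:,0],[2,50,98]),'z',np.percentile(q[:,2],[1,50,99]),'y',np.percentile(q[:,1],[0,100]))
E
python3 - <<'E'
from m import *
c=dict(np.load('/tmp/w16.npz'))
hookm(c,420,545,160,200,(-.03,.04)); hookm(c,376,412,170,205,(-.05,.04))
E
```

```text
2458 mid x,y 0.044237588 0.081658475 angle from tool y deg 179.7548 x pct [0.04002058 0.04438781 0.04772029] z [0.00556379 0.00739254 0.01031418] y [0.05598909 0.10874158]
678 mid x,y 0.044939186 0.043023147 angle from tool y deg 6.365297 x pct [0.04074917 0.04520019 0.04783879] z [-0.01182038 -0.0086848   0.00962961] y [0.03613911 0.053677  ]
```

The loop clears the hook on all sides: 8 mm below, 11 mm above and about 9 mm each side. Slide it on.

>>> send_rows --increments '[[[-0.02,0.2,0,0,0,0],[0,0.21,0,0,0,0],[0,0.21,0,0,0,0],[0,0.21,0,0,0,0],[0,0,0,0,0,0]]]'

```text
clock: 30.9
eef_pos: [0.39, -0.4658, 0.2224]
tool_rot: [0.86, 0.511, -0.0, -0.0]
ft_force: [-0.5, -0.8, -1.9]
grip_width: 0.0631
```

>>> send_rows --increments '[[[0,0.21,0,0,0,0],[0,0.21,0,0,0,0],[0,0.21,0,0,0,0],[0,0.21,0,0,0,0],[0,0,0,0,0,0]]]'

```text
clock: 31.52
eef_pos: [0.4268, -0.4859, 0.2223]
tool_rot: [0.86, 0.511, -0.0, -0.0]
ft_force: [0.5, 0.5, -2.5]
grip_width: 0.0629
```

Run:
```python
from m import *
go((.4197,-.4852,.1906),-28.55)
o=get_obs();c=camera('wrist');save('w17',c['color']);T=wristT(c,o);np.savez('/tmp/w17.npz',**c,T=T)
```

```text
tcp [ 0.4268 -0.4859  0.2223] yaw -28.56 tilt 0.01 f [ 0.5  0.5 -2.5] w 0.0629 t 31.525 q [-0.85  0.55  0.42  1.44 -0.    1.22]
shift units [-0.06 -0.13  0.63]
turn units (tool z) -0.0 -> other 18.0
rotvec units (tool) [-0. -0. -0.] shift after turn [-0.06 -0.13  0.63]
```

View pics/w17.png

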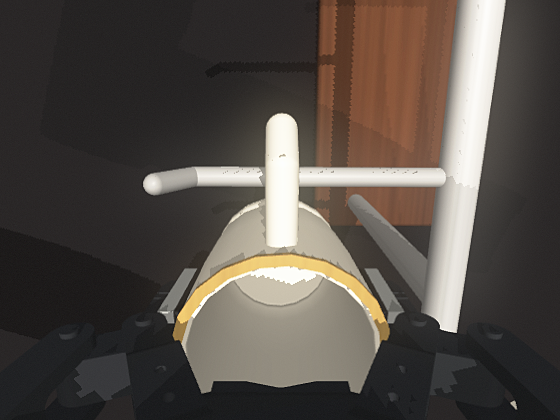

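The hook passes through the loop. Lower.

>>> send_rows --increments '[[[0,-0.1,0.15,0,0,0],[0,0,0.15,0,0,0],[0,0,0.15,0,0,0],[0,0,0.1,0,0,0],[0,0,0,0,0,0]]]'

```text
clock: 32.2
eef_pos: [0.4214, -0.4829, 0.1946]
tool_rot: [0.86, 0.511, -0.0, -0.001]
ft_force: [0.6, -0.7, -0.8]
grip_width: 0.0628
```

>>> send_rows --increments '[[[0,0,0.04,0,0,0],[0,0,0.02,0,0,0],[0,0,0,0,0,0]]]'

```text
clock: 32.58
eef_pos: [0.4217, -0.4832, 0.1924]
tool_rot: [0.86, 0.511, 0.0, 0.0]
ft_force: [-0.1, -0.4, -2.4]
grip_width: 0.0628
```

>>> send_rows --increments '[[[0,0,0.04,0,0,0],[0,0,0,0,0,0]]]'

```text
clock: 32.83
eef_pos: [0.4218, -0.4832, 0.1903]
tool_rot: [0.86, 0.511, 0.0, 0.0]
ft_force: [-0.7, 0.3, -1.7]
grip_width: 0.0627
```

>>> send_rows --increments '[[[0,0,0,0,0,0],[0,0,0,0,0,0],[0,0,0,0,0,0],[0,0,0,0,0,0]]]' --grip 0.0

```text
clock: 33.33
eef_pos: [0.4217, -0.4832, 0.1905]
tool_rot: [0.86, 0.511, 0.0, 0.0]
ft_force: [-0.3, -0.1, -0.2]
grip_width: 0.0855
```

Run:
```python
from m import *
go((.4197,-.4852,.1906),-28.55)
o=get_obs();c=camera('wrist');save('w18',c['color'])
```

```text
tcp [ 0.4217 -0.4832  0.1905] yaw -28.59 tilt 0.02 f [-0.3 -0.1 -0.2] w 0.0855 t 33.325 q [-0.85  0.55  0.34  1.36  0.    1.22]
shift units [-0.05 -0.02 -0.  ]
turn units (tool z) -0.0 -> other 18.0
rotvec units (tool) [ 0.  0. -0.] shift after turn [-0.05 -0.02 -0.  ]
```

View pics/w18.png

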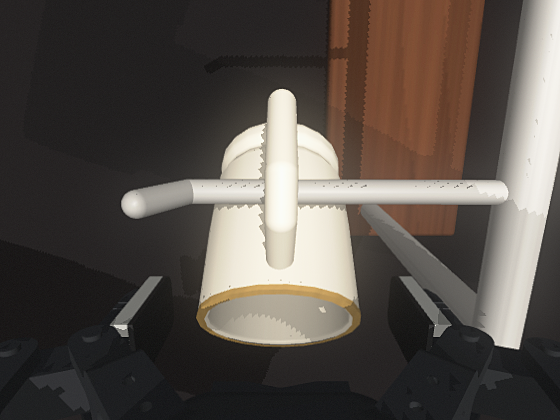

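Mug B hangs on hook2. Retreat straight up and back.

>>> send_rows --increments '[[[0,0,-0.2,0,0,0],[0,0,-0.4,0,0,0],[0,0,-0.6,0,0,0],[0,0,-0.6,0,0,0],[0,0,-0.6,0,0,0],[0,-0.5,0,0,0,0],[0,-0.7,0,0,0,0],[0,-0.3,0,0,0,0]]]'

```text
clock: 34.38
eef_pos: [0.3546, -0.4466, 0.3117]
tool_rot: [0.86, 0.51, 0.0, 0.001]
ft_force: [1.1, -0.3, -0.3]
grip_width: 0.0855
```

Run:
```python
from m import *
go((.37,-.10,.3),-28.55)
go((.6955,.0965,.3),0)
t=camera('top');s=camera('side');save('s19',s['color'])
for c in(t,s):print(mug2(c,(.6955,.097)))
```

```text
tcp [ 0.3546 -0.4466  0.3117] yaw -28.62 tilt 0.07 f [ 1.1 -0.3 -0.3] w 0.0855 t 34.375 q [-0.9   0.37  0.37  1.57 -0.    1.17]
shift units [ 6.23 -3.05  0.23]
turn units (tool z) -0.01 -> other 17.99
rotvec units (tool) [ 0.01  0.   -0.01] shift after turn [ 6.24 -3.04  0.23]
tcp [ 0.3546 -0.4466  0.3117] yaw -28.62 tilt 0.07 f [ 1.1 -0.3 -0.3] w 0.0855 t 34.375 q [-0.9   0.37  0.37  1.57 -0.    1.17]
shift units [12.8   0.78  0.23]
turn units (tool z) -2.86 -> other 15.14
rotvec units (tool) [ 0.01  0.   -2.86] shift after turn [10.86  6.82  0.23]
{'c': array([0.6946, 0.0968]), 'res': np.float64(0.0014), 'n': 106, 'handle_deg': -89.5, 'nh': 26, 'L': np.float64(0.061)}
{'c': array([0.6955, 0.097 ]), 'res': np.float64(nan), 'n': 0, 'handle_deg': nan, 'nh': 0, 'L': np.float64(nan)}
  return _methods._mean(a, axis=axis, dtype=dtype,
  ret = ret.dtype.type(ret / rcount)
  ret = um.true_divide(
```

View pics/s19.png

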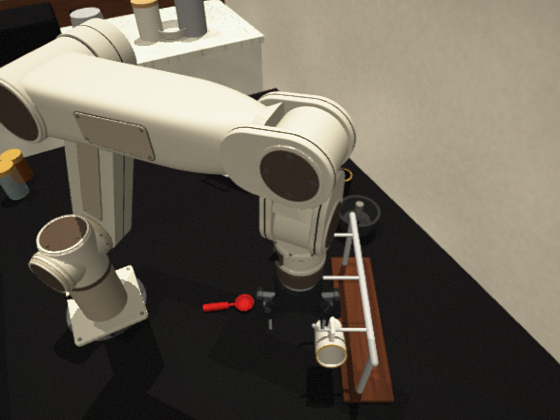

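Mug A hasn't moved. I'll go to it with the tool turned so that the camera faces the handle side.

>>> send_rows --increments '[[[0.5,0,0,0,0,0],[0.73,0,0,0,0,0],[0.73,0,0,0,0,0],[0.73,0,0,0,0,0],[0.73,0,0,0,0,0],[0.73,0,0,0,0,0],[0.73,0,0,0,0,0],[0.73,0,0,0,0,0]]]'

```text
clock: 35.48
eef_pos: [0.4915, -0.1999, 0.3107]
tool_rot: [0.86, 0.511, 0.0, 0.0]
ft_force: [0.3, -0.4, -0.5]
grip_width: 0.0855
```

>>> send_rows --increments '[[[0.73,0,0,0,0,0],[0.73,0,0,0,0,0],[0.73,0,0,0,0,0],[0.73,0,0,0,0,0],[0.73,0,0,0,0,0],[0.73,0,0.2,0,0,0],[0.73,0,0.4,0,0,0],[0.73,0,0.4,0,0,0]]]'

```text
clock: 36.48
eef_pos: [0.6313, 0.057, 0.2601]
tool_rot: [0.86, 0.511, 0.001, 0.0]
ft_force: [0.1, -0.6, 0.0]
grip_width: 0.0854
```

>>> send_rows --increments '[[[0,0,0,0,0,-0.9],[0,0,0,0,0,-0.9],[0,0,0,0,0,-0.9],[0,0,0,0,0,-0.9],[0,0,0,0,0,-0.9],[0,0,0,0,0,-0.9],[0,0,0,0,0,-0.9],[0,0,0,0,0,-0.9]]]'

```text
clock: 37.48
eef_pos: [0.6306, 0.0559, 0.2604]
tool_rot: [0.393, 0.92, 0.0, 0.0]
ft_force: [0.0, 0.0, 0.8]
grip_width: 0.0853
```

>>> send_rows --increments '[[[0,0,0,0,0,-0.9],[0,0,0,0,0,-0.9],[0,0,0,0,0,-0.9],[0,0,0,0,0,-0.9],[0,0,0,0,0,-0.9],[0,0,0,0,0,-0.9],[0,0,0,0,0,-0.9],[0,0,0,0,0,-0.9]]]'

```text
clock: 38.48
eef_pos: [0.6306, 0.0559, 0.2604]
tool_rot: [-0.223, 0.975, 0.0, 0.0]
ft_force: [-0.7, 0.2, 0.3]
grip_width: 0.0853
```

>>> send_rows --increments '[[[0,0,0,0,0,-0.9],[0,0,0,0,0,-0.9],[0,0,0,0,0,-0.9],[0,0,0,0,0,-0.9],[0,0,0,0,0,-0.9],[0,0,0,0,0,-0.9],[0,0,0,0,0,-0.9],[0,0,0,0,0,0]]]'

```text
clock: 39.48
eef_pos: [0.6305, 0.0559, 0.2603]
tool_rot: [-0.697, 0.717, -0.0, 0.0]
ft_force: [0.1, 0.2, 0.4]
grip_width: 0.0857
```

Run:
```python
from m import *
go((.6955,.0965,.18),180)
o=get_obs();c=camera('wrist');save('w20',c['color']);T=wristT(c,o)
print(mug2(c,(.695,.097),T=T))
```

```text
tcp [0.6305 0.0559 0.2603] yaw 178.33 tilt 0.03 f [0.1 0.2 0.4] w 0.0857 t 39.475 q [ 0.09  0.51  0.46  1.52  0.   -1.45]
shift units [-0.85 -1.28  1.61]
turn units (tool z) -0.17 -> other 17.83
rotvec units (tool) [-0.    0.   -0.17] shift after turn [-0.81 -1.3   1.61]
{'c': array([0.6974, 0.0971]), 'res': np.float64(0.0012), 'n': 1708, 'handle_deg': -90.0, 'nh': 428, 'L': np.float64(0.058)}
```

View pics/w20.png

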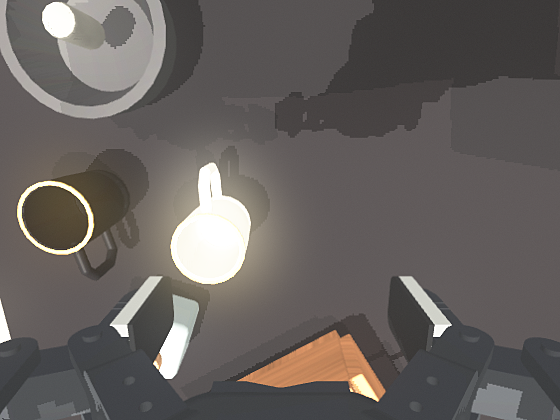

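>>> send_rows --increments '[[[-0.27,-0.44,0,0,0,-0.17],[-0.27,-0.44,0.2,0,0,0],[-0.27,-0.44,0.4,0,0,0],[0,0,0.5,0,0,0],[0,0,0.5,0,0,0],[0,0,0,0,0,0],[0,0,0,0,0,0]]]'

```text
clock: 40.4
eef_pos: [0.6967, 0.0955, 0.1814]
tool_rot: [0.707, -0.707, 0.0, -0.001]
ft_force: [0.2, 1.4, -0.5]
grip_width: 0.0854
```

Run:
```python
from m import *
go((.6968,.0968,.049),180)
o=get_obs();c=camera('wrist');save('w21',c['color']);T=wristT(c,o)
print(mug2(c,(.695,.097),T=T))
t=dict(np.load('/tmp/t12.npz'));P=pts(t);ok=(t['z_map']>0)&near(P,(.77,.2),.08)&(P[...,2]>.06);print('bottle',rectfit(P[ok][:,:2]))
```

```text
tcp [0.6967 0.0955 0.1814] yaw -179.94 tilt 0.08 f [ 0.2  1.4 -0.5] w 0.0854 t 40.4 q [ 0.14  0.69  0.56  1.44  0.   -1.44]
shift units [-0.03  0.    2.65]
turn units (tool z) 0.01 -> other -17.99
rotvec units (tool) [-0.01  0.    0.01] shift after turn [-0.03 -0.    2.65]
{'c': array([0.698 , 0.0969]), 'res': np.float64(0.0014), 'n': 3071, 'handle_deg': -89.1, 'nh': 656, 'L': np.float64(0.055)}
bottle ((0.7877, 0.2012), (0.0786, 0.1253), 50.58)
```

View pics/w21.png

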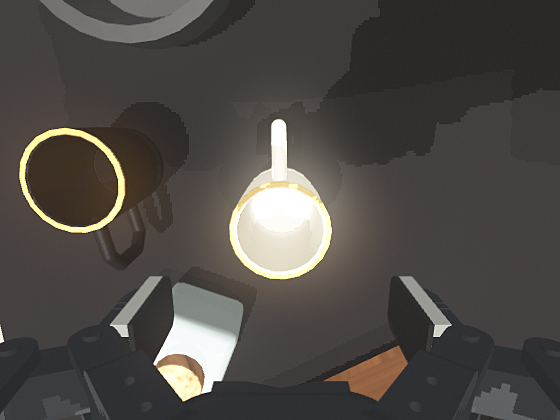

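>>> send_rows --increments '[[[-0.03,-0.01,0.5,0,0,0],[0,0,0.6,0,0,0],[0,0,0.6,0,0,0],[0,0,0.5,0,0,0],[0,0,0.44,0,0,0],[0,0,0,0,0,0],[0,0,0,0,0,0]]]'

```text
clock: 41.32
eef_pos: [0.6979, 0.097, 0.0504]
tool_rot: [0.708, -0.707, 0.001, -0.001]
ft_force: [0.0, -0.0, -0.0]
grip_width: 0.0856
```

>>> send_rows --increments '[[[0,0,0,0,0,0],[0,0,0,0,0,0],[0,0,0,0,0,0],[0,0,0,0,0,0]]]' --grip 1.0

```text
clock: 41.82
eef_pos: [0.6978, 0.0971, 0.0506]
tool_rot: [0.708, -0.706, 0.001, -0.001]
ft_force: [-1.8, -0.1, 6.1]
grip_width: 0.063
```

>>> send_rows --increments '[[[0,0,-0.4,0,0,0],[0,0,-0.7,0,0,0],[0,0,-0.8,0,0,0],[0,0,-0.8,0,0,0],[0,0,-0.8,0,0,0],[0,0,0,0,0,0]]]'

```text
clock: 42.58
eef_pos: [0.6986, 0.0971, 0.2278]
tool_rot: [0.708, -0.706, 0.003, -0.003]
ft_force: [0.2, -0.3, -2.2]
grip_width: 0.063
```

Run:
```python
from m import *
ex=np.array([.878,-.4784]);ey=np.array([.4784,.878]);mid=np.array([.572,-.3666])
h0=mid-.055*ex+.13*ey
for x in(-.105,-.024): print(x,h0+.0465*ey+x*ex)
go((.52,.02,.23),151.4)
o=get_obs();c=camera('wrist');save('w22',c['color']);T=wristT(c,o);np.savez('/tmp/w22.npz',**c,T=T)
P=pts(c,c['mount']);ok=c['z_map']>0
m=ok&(np.abs(P[...,1])<.012)&(P[...,0]>.036)&(P[...,0]<.09)&(P[...,2]>-.05)&(P[...,2]<.06)
q=P[m];print(m.sum(),np.percentile(q[:,0],[1,50,98,99.5]),np.percentile(q[:,1],[2,50,98]),np.percentile(q[:,2],[1,50,99]))
```

```text
-0.105 [ 0.5159576 -0.135089 ]
-0.024 [ 0.5870756 -0.1738394]
tcp [0.6986 0.0971 0.2278] yaw -179.89 tilt 0.47 f [ 0.2 -0.3 -2.2] w 0.063 t 42.575 q [ 0.14  0.68  0.66  1.54 -0.   -1.43]
shift units [ 1.54  3.57 -0.07]
turn units (tool z) 2.87 -> other -15.13
rotvec units (tool) [-0.04  0.02  2.87] shift after turn [ 3.06  2.4  -0.04]
3668 [0.03637186 0.05286682 0.06783584 0.06871712] [-0.00643576 -0.00173359  0.0029247 ] [-0.03347989 -0.03091886 -0.0190206 ]
```

View pics/w22.png

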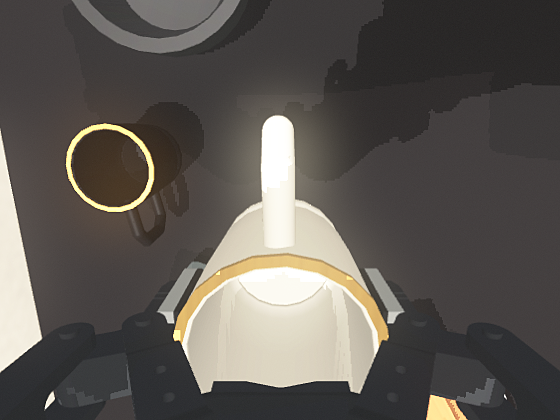

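Mug A is held. I'll carry it back and round to hook0.

>>> send_rows --increments '[[[0.22,0.5,0,0,0,0],[0.26,0.61,0,0,0,0],[0.26,0.61,0,0,0,0],[0.26,0.61,0,0,0,0],[0.27,0.62,0,0,0,0],[0.27,0.62,0,0,0,0],[0,0,0,0,0,0.7],[0,0,0,0,0,0.8]]]'

```text
clock: 43.62
eef_pos: [0.5163, 0.0192, 0.221]
tool_rot: [-0.608, 0.794, 0.001, -0.002]
ft_force: [-0.0, -0.2, -2.5]
grip_width: 0.0628
```

>>> send_rows --increments '[[[0,0,0,0,0,0.8],[0,0,0,0,0,0.7],[0.4,-0.22,0,0,0,0],[0.45,-0.24,0,0,0,0],[0.45,-0.24,0,0,0,0],[0.45,-0.24,0,0,0,0],[0,0,0,0,0,0],[0,0,0,0,0,0]]]'

```text
clock: 44.62
eef_pos: [0.5144, -0.0793, 0.2217]
tool_rot: [-0.501, 0.866, 0.001, -0.001]
ft_force: [-0.2, -0.1, -2.2]
grip_width: 0.0627
```

Run:
```python
from m import *
go((.516,-.135,.2211),150)
o=get_obs();c=camera('wrist');save('w23',c['color']);T=wristT(c,o);np.savez('/tmp/w23.npz',**c,T=T)
```

```text
tcp [ 0.5144 -0.0793  0.2217] yaw 150.1 tilt 0.18 f [-0.2 -0.1 -2.2] w 0.0627 t 44.625 q [-0.15  0.29  0.03  1.31  0.   -1.2 ]
shift units [ 0.95 -0.58  0.01]
turn units (tool z) 0.01 -> other -17.99
rotvec units (tool) [ 0.02 -0.    0.01] shift after turn [ 0.95 -0.58  0.01]
```

View pics/w23.png

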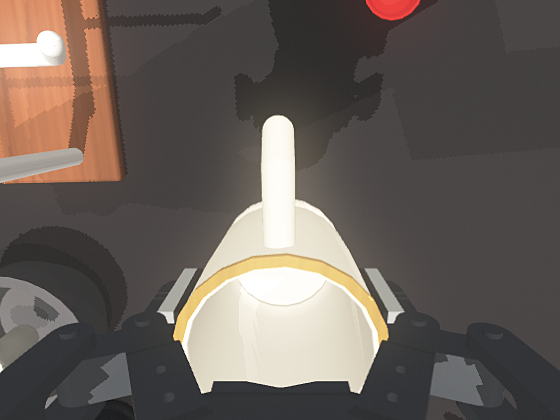

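>>> send_rows --increments '[[[0.3,-0.15,0,0,0,0],[0.35,-0.2,0,0,0,0],[0.3,-0.15,0,0,0,0],[0,0,0,0,0,0],[0,0,0,0,0,0]]]'

```text
clock: 45.3
eef_pos: [0.5133, -0.1332, 0.2232]
tool_rot: [-0.501, 0.866, 0.0, 0.0]
ft_force: [-0.0, 0.4, -2.5]
grip_width: 0.0628
```

Run:
```python
from m import *
go((.516,-.135,.2211),150)
o=get_obs();c=camera('wrist');save('w24',c['color']);T=wristT(c,o);np.savez('/tmp/w24.npz',**c,T=T)
```

```text
tcp [ 0.5133 -0.1332  0.2232] yaw 150.1 tilt 0.03 f [-0.   0.4 -2.5] w 0.0628 t 45.3 q [-0.25  0.31  0.05  1.32  0.   -1.3 ]
shift units [ 0.   -0.06  0.04]
turn units (tool z) 0.01 -> other -17.99
rotvec units (tool) [0.   0.   0.01] shift after turn [ 0.   -0.06  0.04]
```

View pics/w24.png

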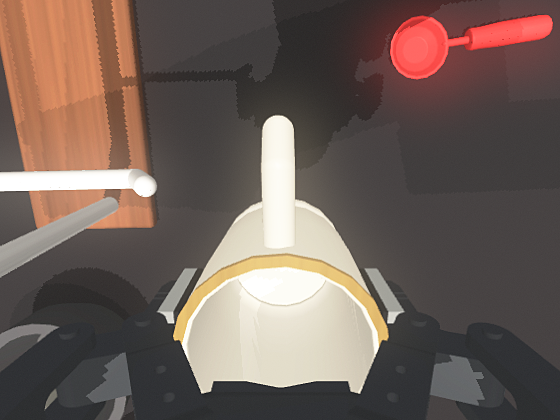

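Run:
```python
from m import *
c=dict(np.load('/tmp/w24.npz'))
hookm(c,5,115,160,200,(-.03,.04)); hookm(c,125,162,165,205,(-.05,.04))
P=pts(c,c['mount'])
m=(c['z_map']>0)&(np.abs(P[...,1])<.012)&(P[...,0]>.036)&(P[...,0]<.09)&(P[...,2]>-.05)&(P[...,2]<.06)
print(np.percentile(P[m][:,0],99.5),np.median(P[m][:,1]),np.percentile(P[m][:,2],[1,50]))
```

```text
2141 mid x,y 0.043922774 -0.09052516 angle from tool y deg 1.2434059 x pct [0.03967837 0.0440396  0.04750856] z [0.00777331 0.009655   0.01314534] y [-0.11443587 -0.0673713 ]
669 mid x,y 0.04517758 -0.053024597 angle from tool y deg 176.73755 x pct [0.04084164 0.04546853 0.04811048] z [-0.00946467 -0.00636088  0.01244727] y [-0.06468907 -0.04599049]
0.06814325807152156 -0.0017352487793612708 [-0.03368666 -0.03099918]
```

>>> send_rows --increments '[[[0,-0.23,0.04,0,0,0],[-0.01,-0.23,0,0,0,0],[0,-0.23,0,0,0,0],[-0.01,-0.23,0,0,0,0],[0,0,0,0,0,0]]]'

```text
clock: 45.98
eef_pos: [0.5546, -0.1559, 0.2209]
tool_rot: [-0.501, 0.866, 0.0, -0.0]
ft_force: [0.1, -0.3, -1.7]
grip_width: 0.0631
```

>>> send_rows --increments '[[[0,-0.22,0,0,0,0],[-0.01,-0.22,0,0,0,0],[0,-0.22,0,0,0,0],[-0.01,-0.22,0,0,0,0],[0,0,0,0,0,0]]]'

```text
clock: 46.6
eef_pos: [0.5931, -0.1769, 0.2209]
tool_rot: [-0.501, 0.866, 0.0, -0.0]
ft_force: [-0.2, 0.5, -2.3]
grip_width: 0.0625
```

Run:
```python
from m import *
go((.587,-.1738,.1916),150)
o=get_obs();c=camera('wrist');save('w25',c['color']);T=wristT(c,o);np.savez('/tmp/w25.npz',**c,T=T)
```

```text
tcp [ 0.5931 -0.1769  0.2209] yaw 150.1 tilt 0.01 f [-0.2  0.5 -2.3] w 0.0625 t 46.6 q [-0.29  0.49  0.32  1.4   0.   -1.34]
shift units [0.01 0.14 0.59]
turn units (tool z) 0.01 -> other -17.99
rotvec units (tool) [ 0.   -0.    0.01] shift after turn [0.01 0.14 0.59]
```

View pics/w25.png

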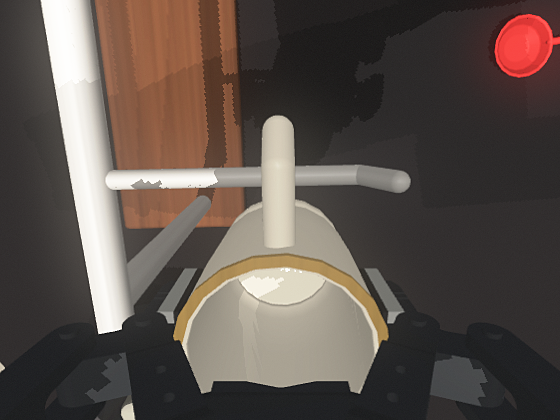

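>>> send_rows --increments '[[[0,0.1,0.15,0,0,0],[0,0,0.15,0,0,0],[0,0,0.15,0,0,0],[0,0,0.1,0,0,0],[0,0,0,0,0,0]]]'

```text
clock: 47.28
eef_pos: [0.5877, -0.1739, 0.1931]
tool_rot: [-0.501, 0.866, 0.0, -0.0]
ft_force: [0.2, -0.0, -0.9]
grip_width: 0.0628
```

>>> send_rows --increments '[[[0,0,0.04,0,0,0],[0,0,0.02,0,0,0],[0,0,0,0,0,0]]]'

```text
clock: 47.65
eef_pos: [0.5883, -0.1741, 0.1912]
tool_rot: [-0.501, 0.866, -0.0, 0.0]
ft_force: [0.2, -0.2, -2.3]
grip_width: 0.0626
```

>>> send_rows --increments '[[[0,0,0,0,0,0],[0,0,0,0,0,0],[0,0,0,0,0,0],[0,0,0,0,0,0]]]' --grip 0.0

```text
clock: 48.15
eef_pos: [0.5881, -0.174, 0.1909]
tool_rot: [-0.501, 0.866, -0.0, 0.0]
ft_force: [-0.3, -0.7, 0.3]
grip_width: 0.0856
```

Run:
```python
from m import *
go((.587,-.1738,.1916),150)
c=camera('wrist');save('w26',c['color'])
```

```text
tcp [ 0.5881 -0.174   0.1909] yaw 150.11 tilt 0.01 f [-0.3 -0.7  0.3] w 0.0856 t 48.15 q [-0.29  0.49  0.24  1.32 -0.   -1.34]
shift units [ 0.01  0.02 -0.01]
turn units (tool z) 0.01 -> other -17.99
rotvec units (tool) [-0.    0.    0.01] shift after turn [ 0.01  0.02 -0.01]
```

View pics/w26.png

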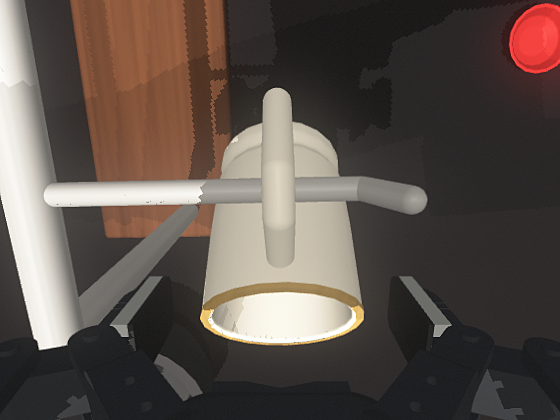

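Both mugs are hung. I'll retreat upward and back, then check everything.

>>> send_rows --increments '[[[0,0,-0.2,0,0,0],[0,0,-0.4,0,0,0],[0,0,-0.6,0,0,0],[0,0,-0.6,0,0,0],[0,0,-0.6,0,0,0],[0,0.6,0,0,0,0],[0,0.7,0,0,0,0],[0,0.7,0,0,0,0]]]'

```text
clock: 49.2
eef_pos: [0.5006, -0.1238, 0.3116]
tool_rot: [-0.501, 0.866, -0.0, 0.0]
ft_force: [1.1, 0.9, 0.3]
grip_width: 0.0852
```

>>> send_rows --increments '[[[0,0.7,0,0,0,0],[0,0.7,0,0,0,0],[0,0.7,0,0,0,0],[0,0.4,0,0,0,0],[0,0,0,0,0,0],[0,0,0,0,0,0],[0,0,0,0,0,0]]]'

```text
clock: 50.08
eef_pos: [0.3937, -0.0622, 0.3108]
tool_rot: [-0.501, 0.866, -0.0, 0.0]
ft_force: [-0.2, 0.6, -0.3]
grip_width: 0.0854
```

Run:
```python
from m import *
o=get_obs();print(o['eef_pos'],o['clock'])
t=camera('top');s=camera('side')
save('t27',cv2.resize(t['color'][90:330,80:500],None,fx=1.9,fy=1.9));save('s27',s['color'])
th=np.radians(29.65);ex=np.array([np.cos(th),np.sin(th)])
for c in(t,s):
    P=pts(c);ok=c['z_map']>0;X=P[...,:2]@ex;col=c['color'].astype(int)
    m=ok&(P[...,2]>.045)&(P[...,2]<.08)&near(P,(.475,.335),.12)&((col.max(2)-col.min(2))<40)
    print('handle X',np.percentile(X[m],[1,5,20]),m.sum())
```

```text
[ 0.39374883 -0.06223818  0.31079711] 50.075
handle X [0.5580982  0.55862562 0.56075943] 179
handle X [0.55695171 0.55746281 0.55904489] 38
```

View pics/t27.png

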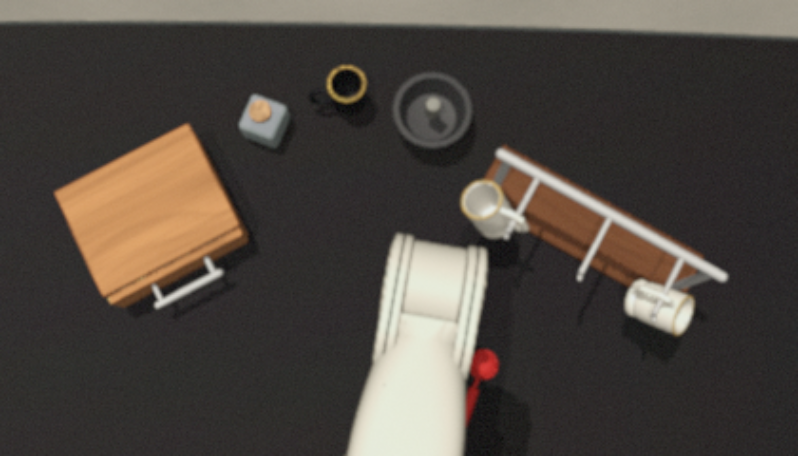

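View pics/s27.png

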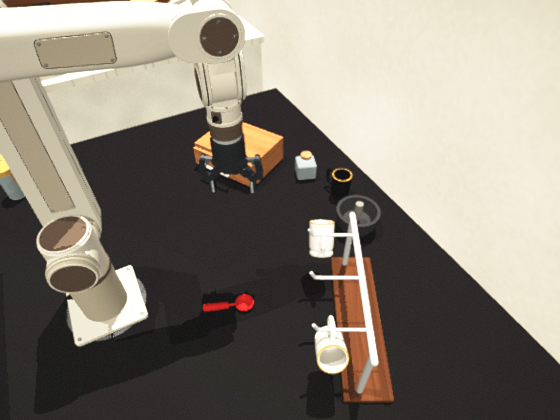

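>>> send_rows --increments '[[[0,0,0,0,0,0],[0,0,0,0,0,0],[0,0,0,0,0,0],[0,0,0,0,0,0],[0,0,0,0,0,0],[0,0,0,0,0,0],[0,0,0,0,0,0],[0,0,0,0,0,0]]]'

```text
clock: 51.18
eef_pos: [0.393, -0.0619, 0.3108]
tool_rot: [-0.501, 0.866, 0.0, 0.0]
ft_force: [-0.3, 0.4, -0.1]
grip_width: 0.0851
```

Run:
```python
from m import *
s=camera('side');a=cv2.imread('pics/s27.png')[:,:,::-1]
print(np.abs(a.astype(int)-s['color']).max(2)[200:400,280:400].mean(),(np.abs(a.astype(int)-s['color']).max(2)[200:400,280:400]>40).sum())
save('s28',cv2.resize(s['color'][200:400,260:420],None,fx=3,fy=3))
```

```text
5.678416666666666 428
```

View pics/s28.png

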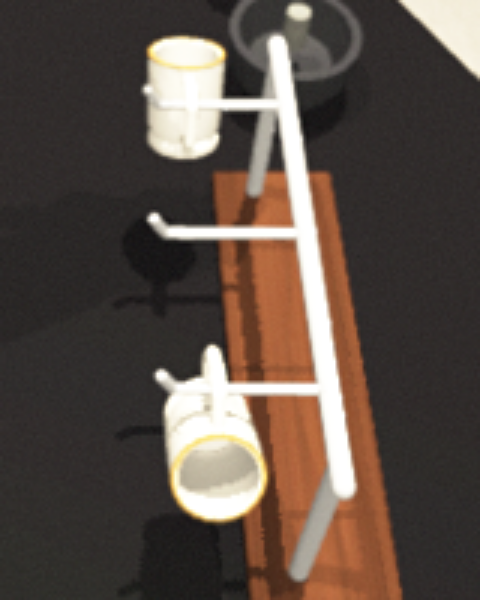

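Both mugs hang, but mug A may still be swinging a little. I'll wait and compare again.

>>> send_rows --increments '[[[0,0,0,0,0,0],[0,0,0,0,0,0],[0,0,0,0,0,0],[0,0,0,0,0,0],[0,0,0,0,0,0],[0,0,0,0,0,0],[0,0,0,0,0,0],[0,0,0,0,0,0]]]'

```text
clock: 52.22
eef_pos: [0.393, -0.0619, 0.3108]
tool_rot: [-0.501, 0.866, 0.0, -0.0]
ft_force: [0.4, 1.0, 0.5]
grip_width: 0.0859
```

>>> send_rows --increments '[[[0,0,0,0,0,0],[0,0,0,0,0,0],[0,0,0,0,0,0],[0,0,0,0,0,0],[0,0,0,0,0,0],[0,0,0,0,0,0],[0,0,0,0,0,0],[0,0,0,0,0,0]]]'

```text
clock: 53.22
eef_pos: [0.393, -0.0619, 0.3108]
tool_rot: [-0.501, 0.866, -0.0, 0.0]
ft_force: [0.5, 0.4, -0.9]
grip_width: 0.0856
```

Run:
```python
from m import *
im=[camera('side')['color'].astype(int) for _ in range(5)]
for b in im[1:]:
    d=np.abs(im[0]-b).max(2); print((d[200:270,280:400]>40).sum(),(d[300:390,280:400]>40).sum(),(d[:150,400:]>40).sum())
save('s29',cv2.resize(im[-1][200:400,260:420].astype(np.uint8),None,fx=3,fy=3))
```

```text
50 0 0
272 0 0
482 0 0
709 0 0
```

View pics/s29.png

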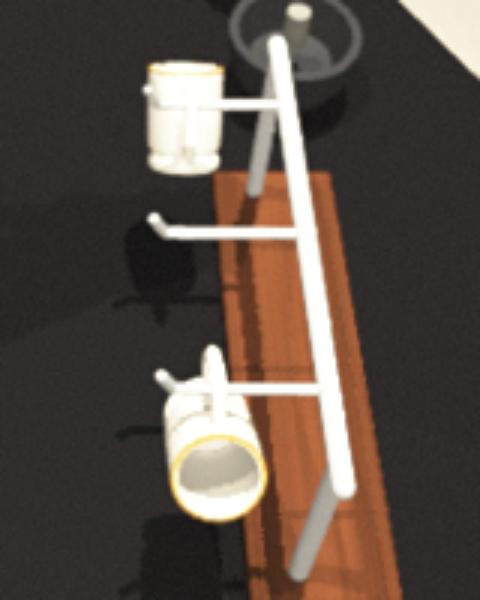

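Mug A is still swinging on its hook and B is at rest. There's plenty of time, so I'll let it settle.

>>> send_rows --increments '[[[0,0,0,0,0,0],[0,0,0,0,0,0],[0,0,0,0,0,0],[0,0,0,0,0,0],[0,0,0,0,0,0],[0,0,0,0,0,0],[0,0,0,0,0,0],[0,0,0,0,0,0]]]'

```text
clock: 54.48
eef_pos: [0.393, -0.0619, 0.3108]
tool_rot: [-0.501, 0.866, -0.0, -0.0]
ft_force: [0.7, -0.3, -0.2]
grip_width: 0.0854
```

>>> send_rows --increments '[[[0,0,0,0,0,0],[0,0,0,0,0,0],[0,0,0,0,0,0],[0,0,0,0,0,0],[0,0,0,0,0,0],[0,0,0,0,0,0],[0,0,0,0,0,0],[0,0,0,0,0,0]]]'

```text
clock: 55.48
eef_pos: [0.393, -0.0619, 0.3108]
tool_rot: [-0.501, 0.866, -0.0, -0.0]
ft_force: [0.3, 0.4, -0.3]
grip_width: 0.0859
```

>>> send_rows --increments '[[[0,0,0,0,0,0],[0,0,0,0,0,0],[0,0,0,0,0,0],[0,0,0,0,0,0],[0,0,0,0,0,0],[0,0,0,0,0,0],[0,0,0,0,0,0],[0,0,0,0,0,0]]]'

```text
clock: 56.48
eef_pos: [0.393, -0.0619, 0.3108]
tool_rot: [-0.501, 0.866, -0.0, -0.0]
ft_force: [0.7, -0.2, -0.2]
grip_width: 0.0857
```

>>> send_rows --increments '[[[0,0,0,0,0,0],[0,0,0,0,0,0],[0,0,0,0,0,0],[0,0,0,0,0,0],[0,0,0,0,0,0],[0,0,0,0,0,0],[0,0,0,0,0,0],[0,0,0,0,0,0]]]'

```text
clock: 57.48
eef_pos: [0.393, -0.0619, 0.3108]
tool_rot: [-0.501, 0.866, -0.0, -0.0]
ft_force: [-0.6, 0.1, -0.7]
grip_width: 0.0853
```

>>> send_rows --increments '[[[0,0,0,0,0,0],[0,0,0,0,0,0],[0,0,0,0,0,0],[0,0,0,0,0,0],[0,0,0,0,0,0],[0,0,0,0,0,0],[0,0,0,0,0,0],[0,0,0,0,0,0]]]'

```text
clock: 58.48
eef_pos: [0.393, -0.0619, 0.3108]
tool_rot: [-0.501, 0.866, -0.0, 0.0]
ft_force: [-0.1, 0.7, -0.5]
grip_width: 0.0855
```

>>> send_rows --increments '[[[0,0,0,0,0,0],[0,0,0,0,0,0],[0,0,0,0,0,0],[0,0,0,0,0,0],[0,0,0,0,0,0],[0,0,0,0,0,0],[0,0,0,0,0,0],[0,0,0,0,0,0]]]'

```text
clock: 59.48
eef_pos: [0.393, -0.0619, 0.3108]
tool_rot: [-0.501, 0.866, -0.0, 0.0]
ft_force: [0.2, 0.6, -0.3]
grip_width: 0.0855
```

Run:
```python
from m import *
im=[camera('side')['color'].astype(int) for _ in range(16)]
print([int((np.abs(im[0]-b).max(2)[200:270,280:400]>40).sum()) for b in im[1:]], get_obs()['clock'])
```

```text
[38, 10, 66, 184, 249, 277, 307, 275, 239, 165, 68, 0, 0, 60, 152] 60.275
```

The swing is decaying. A few more seconds.

>>> send_rows --increments '[[[0,0,0,0,0,0],[0,0,0,0,0,0],[0,0,0,0,0,0],[0,0,0,0,0,0],[0,0,0,0,0,0],[0,0,0,0,0,0],[0,0,0,0,0,0],[0,0,0,0,0,0]]]'

```text
clock: 61.28
eef_pos: [0.393, -0.0619, 0.3108]
tool_rot: [-0.501, 0.866, 0.0, -0.0]
ft_force: [0.9, 0.4, 0.7]
grip_width: 0.0852
```

>>> send_rows --increments '[[[0,0,0,0,0,0],[0,0,0,0,0,0],[0,0,0,0,0,0],[0,0,0,0,0,0],[0,0,0,0,0,0],[0,0,0,0,0,0],[0,0,0,0,0,0],[0,0,0,0,0,0]]]'

```text
clock: 62.28
eef_pos: [0.393, -0.0619, 0.3108]
tool_rot: [-0.501, 0.866, -0.0, 0.0]
ft_force: [-0.7, -0.4, -0.6]
grip_width: 0.0853
```

>>> send_rows --increments '[[[0,0,0,0,0,0],[0,0,0,0,0,0],[0,0,0,0,0,0],[0,0,0,0,0,0],[0,0,0,0,0,0],[0,0,0,0,0,0],[0,0,0,0,0,0],[0,0,0,0,0,0]]]'

```text
clock: 63.28
eef_pos: [0.393, -0.0619, 0.3108]
tool_rot: [-0.501, 0.866, -0.0, 0.0]
ft_force: [-0.4, 0.4, -0.5]
grip_width: 0.0855
```

>>> send_rows --increments '[[[0,0,0,0,0,0],[0,0,0,0,0,0],[0,0,0,0,0,0],[0,0,0,0,0,0],[0,0,0,0,0,0],[0,0,0,0,0,0],[0,0,0,0,0,0],[0,0,0,0,0,0]]]'

```text
clock: 64.28
eef_pos: [0.393, -0.0619, 0.3108]
tool_rot: [-0.501, 0.866, -0.0, 0.0]
ft_force: [0.0, 0.4, -0.2]
grip_width: 0.085
```

>>> send_rows --increments '[[[0,0,0,0,0,0],[0,0,0,0,0,0],[0,0,0,0,0,0],[0,0,0,0,0,0],[0,0,0,0,0,0],[0,0,0,0,0,0],[0,0,0,0,0,0],[0,0,0,0,0,0]]]'

```text
clock: 65.28
eef_pos: [0.393, -0.0619, 0.3108]
tool_rot: [-0.501, 0.866, 0.0, 0.0]
ft_force: [-0.3, -0.1, 0.2]
grip_width: 0.0858
```

>>> send_rows --increments '[[[0,0,0,0,0,0],[0,0,0,0,0,0],[0,0,0,0,0,0],[0,0,0,0,0,0],[0,0,0,0,0,0],[0,0,0,0,0,0],[0,0,0,0,0,0],[0,0,0,0,0,0]]]'

```text
clock: 66.28
eef_pos: [0.393, -0.0619, 0.3108]
tool_rot: [-0.501, 0.866, 0.0, -0.0]
ft_force: [-0.0, 0.1, -0.2]
grip_width: 0.0857
```

>>> send_rows --increments '[[[0,0,0,0,0,0],[0,0,0,0,0,0],[0,0,0,0,0,0],[0,0,0,0,0,0],[0,0,0,0,0,0],[0,0,0,0,0,0],[0,0,0,0,0,0],[0,0,0,0,0,0]]]'

```text
clock: 67.28
eef_pos: [0.393, -0.0619, 0.3108]
tool_rot: [-0.501, 0.866, 0.0, -0.0]
ft_force: [1.1, 0.6, -0.5]
grip_width: 0.0856
```

>>> send_rows --increments '[[[0,0,0,0,0,0],[0,0,0,0,0,0],[0,0,0,0,0,0],[0,0,0,0,0,0],[0,0,0,0,0,0],[0,0,0,0,0,0],[0,0,0,0,0,0],[0,0,0,0,0,0]]]'

```text
clock: 68.28
eef_pos: [0.393, -0.0619, 0.3108]
tool_rot: [-0.501, 0.866, 0.0, -0.0]
ft_force: [0.2, 0.9, 0.1]
grip_width: 0.0855
```

>>> send_rows --increments '[[[0,0,0,0,0,0],[0,0,0,0,0,0],[0,0,0,0,0,0],[0,0,0,0,0,0],[0,0,0,0,0,0],[0,0,0,0,0,0],[0,0,0,0,0,0],[0,0,0,0,0,0]]]'

```text
clock: 69.28
eef_pos: [0.393, -0.0619, 0.3108]
tool_rot: [-0.501, 0.866, -0.0, 0.0]
ft_force: [-0.1, 0.2, -0.5]
grip_width: 0.0855
```

Run:
```python
from m import *
im=[camera('side')['color'].astype(int) for _ in range(16)]
print([int((np.abs(im[0]-b).max(2)[200:270,280:400]>40).sum()) for b in im[1:]], get_obs()['clock'])
save('s30',im[-1].astype(np.uint8))
```

```text
[0, 0, 0, 0, 0, 0, 0, 0, 0, 0, 0, 0, 0, 0, 0] 70.075
```

View pics/s30.png

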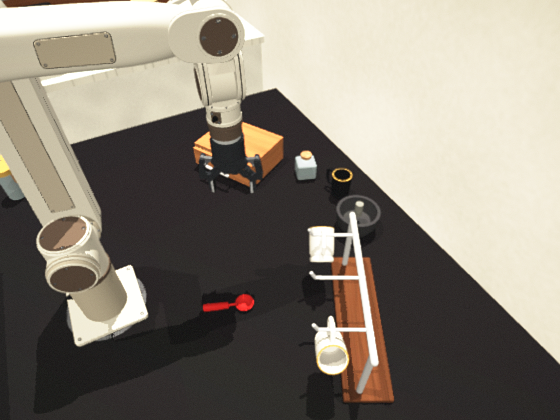

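Everything is still: mug A at (321,243) on hook0, mug B at (331,350) on hook2, drawer shut. Handing in.

```bash
python3 -c "
from workcell import *
print(job_done())"
```

```text
the job is handed in; nothing more can be done
None
```

The coffee corner is cleared and the job is handed in; the last clock reading was about 70 s of the 210 s allowed. The scene had two white mugs and one wood-handled scoop. I left the red scoop, the black mug, the mortar and the bottle alone.

- **Scoop and drawer:** I pulled the drawer open, laid the scoop flat inside and pushed the drawer to its hard stop. The push met about 18 N, and in the final images the handle sits about 13–14 mm further in than at the start. I could not look inside again once it was shut.
- **Mugs:** one white mug hangs by its handle on hook0 and the other on hook2. The hook0 mug swung for a while after release, so I waited until 16 camera frames in a row showed no movement there.
- **Checks:** no check failed. One side-view reading of the second mug came back empty because the arm blocked the view. I used the top and wrist cameras for that grasp instead.

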